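# Check the oil level of the lab air compressor

## Robot

A 6-joint arm with a two-finger parallel gripper is mounted at the origin on the work surface. World frame = base frame: x ahead of the robot, y to its left, z up, the work surface at z = 0. Lengths are in m, angles in degrees, forces in N, time in s.
With the tool pointing down it reaches from about 0.275 to 0.725 m from the base axis. Payload 5.6 kg.
Tool frame: the origin (TCP) lies at the very end of the fingers, on their centre line; the grasp point (between the pads) lies 19 mm behind it; x points along the fingers, z is the direction in which the jaws open and shut, and the axes are right-handed (so a half turn about x gives the same grasp; the last joint's range is limited). The gripper opens to 85 mm and grips with 20 to 120 N. Pads are 22 mm wide; open, the fingers measure 114 mm over their backs; the gripper's body (76 mm by 85 mm) begins 54 mm behind the grasp point. The pads swing forward as they close: fully open they stand 13 mm farther back than shut.
Start: joints at [-50.959, 14.616, 6.199, 0, -81.583, -16.306], TCP at [0.213, -0.507, 0.231] pointing down, gripper open.
Joint ranges: [-168.99, 168.99], [-69.2, 112.95], [-62.41, 85.93], [-164.36, 98.24], [-168.68, -3.75], [-174.98, 174.98]. Speed limits (degrees/s): [147.25, 147.25, 180, 180, 180, 180].

## Interface

Orientations are given as [roll, pitch, yaw] about the fixed x, y, z axes, in that order (R = Rz(yaw) Ry(pitch) Rx(roll)).
In Python, from workcell import r gives the robot as it stands.
- The arm moves only by the tool jog_arm, never from a script. Its argument "motion" is a list of rows, each a list of 6 numbers: the shift along the tool's x, y, z in mm, then the turn, a rotation vector about the tool's x, y, z in rad. A call has 1 to 5 rows; each row shifts and turns the commanded pose from where the row before left it, along the tool's axes as they then stand; what a row does not reach is not made up. A row lasts 1/8 s, in which the tool goes at most 62.5 mm and 10.7 degrees, less where a joint would pass 70% of its speed; a pose out of reach is approached as far as the arm can. A call is refused whole if a number of a shift passes 62.5 or a number of a turn 0.188, either way. A call with a gripper value outside its range is refused whole. "grip" is the finger opening in mm, from 0 to 85.4, set as the call begins (left out, the last holds). The fingers move at their own pace and stop on an object; the grip force is fixed at half the most. Time passes only in rows, so rows that do not move let the fingers close. It gives the time, the measured TCP pose, the force and the opening at its end, in the units of the state.
- r.get_state(): the state, without advancing time (a new reading comes with each control period).
- r.snapshot(name): name is "side" or "top"; returns a dict with "color" (400x640x3 uint8, red, green, blue), "K" (3x3 intrinsics, pixels), "rvec" (rotation vector, rad) and "tvec" (3), from world to camera coordinates, as OpenCV has them. Camera axes: x right, y down, z forward; pixel columns grow to the right and rows downward; lengths in m; the calibration is good to about 2 mm. A picture is of the moment at which its call begins. There is no depth.
- r.job_done(): hands the job in, once; it reports no verdict.
Trained networks look in the newest picture that a camera, given by its name, has taken for a name from the list of things; names that differ only in an ending like _2 or _b are one class to them, and where a whole thing is asked for, a point or a joint stands for the part that bears it (a point fixed in the world has none). Each returns a list of dicts, best first, with "p" (0 to 1); they miss things now and then, are a little off and sometimes report something else, mostly with a low value. They report only what shows in the picture. A call takes as long as a camera call. They do not tell look-alikes from the thing itself.
- r.spot_in(camera, name): "uv" ([column, row] in pixels, amid what is visible of it).
The state is a dict: "t": time; "joints": joint angles; "qd": joint speeds; "joint_torque": joint torques, N m; "ee_pos": TCP position; "orientation": TCP orientation; "wrist_force": force on the tool from outside, world axes, zero at the start; "moment": the same for the moment, N m; "grip_width": finger opening in m.
Only numpy, scipy, OpenCV 4.12 (cv2) and the standard library are available. Lean on these libraries where they do the work, as an engineer would, in place of code of your own. Each camera call takes 0.05 s, during which the arm holds its last target.

## Task

The compressor's dipstick lies wiped clean on the pipette rest. Take it by its grip, push it down the inclined dipstick tube until its collar sits fully home on the tube mouth, then draw it right out again and present it for reading: held level, with its tip over the steel tray and 10 to 25 cm above the bench. Finish while still holding it there in the gripper, and leave the tray, the glass rods, the bottle and the tube rack where they are.

Things in the scene. Friction and masses are not known exactly. Their poses are not given: they have to be found in the camera images.
- dipstick_grip (a point): Centre of the dipstick's ribbed aluminium grip, a plain cylinder, 18 mm in diameter and 65 mm long: hold it here. The y axis points along the rod to the tip; the collar's underside lies 40.5 mm and the tip 205.5 mm along +y. The dipstick starts level, its axis 50 mm above the bench, in a notch of the white rest; grip and collar overhang the rest at its -y end with only the bench below.
- dipstick_seat (a point): Centre of the collar's underside, where the rod leaves the collar: the face that comes to rest on the tube mouth. Same axes: y along the rod to the tip, which is 165 mm away.
- dipstick_tip (a point): The tip, on the rod's axis, the far end from the grip. Same axes.
- dipstick: The whole loose dipstick, round about one straight axis, about 76 g: plain steel rod 7 mm in diameter and 165 mm long with two dark rings near its tip, aluminium collar disc 30 mm in diameter and 8 mm thick, then the grip. Origin on its axis 75 mm from the collar's underside towards the tip; y along the rod to the tip.
- neck_mouth (a point): Centre of the open mouth of the dipstick tube, a bare steel tube of 21 mm outer diameter slanting at 45 degrees up out of the crankcase towards the robot's right (-y). z points outwards along the tube axis (up, away from the crankcase); x is level. Bore 15 mm, flared to about 21 mm over the last 14 mm; rim 27 mm outside, 170 mm above the bench. Inside it is open deeper than the rod is long.
- compressor: The fixed bench air compressor: aluminium crankcase 110 x 120 mm with a finned cylinder and head above it, up to 235 mm above the bench, and a grey motor 120 mm in diameter and 195 mm long lying along its +y axis. Origin on the bench under the middle of the crankcase, z up; the dipstick tube's mouth is 150 mm along -y and 170 mm up.
- rest: The fixed white pipette rest, 150 mm along its x by 140 mm along its y, two upright zigzag combs at y = -60 and +60 mm, notch bottoms 45 mm and tooth tops 55 mm above the bench, notches 20 mm apart. Origin on the bench under its middle. It carries the dipstick and two glass rods, all along its y axis.
- tray: The loose stainless steel tray, 150 mm along x by 200 mm along y, rim 25 mm high; origin on the bench under its middle.
- stirrer1_mid (a point): Middle of a plain glass stirring rod, 8 mm in diameter and 150 mm long, lying in another notch of the rest. A bystander.
- stirrer2_mid (a point): Middle of a second glass stirring rod like the first. A bystander.
- bottle: A loose square glass media bottle with a round cap, 75 x 75 mm, 148 mm high; origin at its underside. A bystander.
- tube_rack: A loose wire rack of capped test tubes, 70 mm along x by 170 mm along y, 108 mm high; origin at its underside. A bystander.
Not all that is in view belongs to the job. There is more than one size of the dipstick; the one meant has the size given above. What is shaped like the rest but green is not meant.

How it is judged:
By the outcome, as a careful person would: the job done as asked, in the order asked, and still so for the second after the job is handed in, while the arm keeps its last pose, push and grip.
It also fails if it takes over 58 s, if anything falls off the work surface, if the arm or the gripper's body presses on something with over 40 N, if the wrist force passes 120 N, or if a joint passes its speed limit or range.

## Working session

There is one attempt and no reset: what is moved stays moved. The work goes in short steps, Python scripts to look and compute and a tool call to move; the robot and the scene stay as the last step left them, time stands still between calls to the robot, and variables do not carry over. Pictures are saved under pics/ and viewed, and the job is handed in when it is done.

Besides the shell and the picture viewer there is one more tool, called after "Call:" as name(argument=value, ...), one argument or row to a line, values as JSON. jog_arm: Moves the arm, as the interface text tells. Its arguments: {"type":"object","properties":{"motion":{"type":"array"},"grip":{"type":"number"}},"required":["motion"]}

```bash
mkdir -p pics; ls
python3 - <<'E'
from workcell import r
import cv2,numpy as np
print(r.get_state())
for c in("side","top"):
    s=r.snapshot(c); cv2.imwrite(f"pics/{c}0.png",s["color"][:,:,::-1])
    R=cv2.Rodrigues(np.array(s["rvec"]))[0]
    print(c,s["K"],R,-R.T@np.array(s["tvec"]).ravel())
    for n in["dipstick_grip","dipstick_seat","dipstick_tip","dipstick","neck_mouth","compressor","rest","tray","stirrer1_mid","bottle","tube_rack"]:
        print(n,[(np.round(d["uv"]).tolist(),round(d["p"],2)) for d in r.spot_in(c,n)])
E
```

```text
pics
{'t': 0.0, 'joints': array([-5.09608214e+01,  1.46524118e+01,  6.13031697e+00, -2.59275594e-02,
       -8.15853369e+01, -1.63067588e+01]), 'qd': array([ 0.05241915,  0.00074229, -0.03307777, -0.0415565 ,  0.02030452,
        0.08677437]), 'joint_torque': array([-9.24994965e-04, -3.86623442e+01,  2.37933433e+01,  5.36518559e+00,
       -6.20010251e-03, -1.89124995e-05]), 'ee_pos': array([ 0.21238404, -0.50678577,  0.2304026 ]), 'orientation': array([  2.88291804,  89.88954982, 115.61151965]), 'wrist_force': array([ 0.92151127, -0.25656167,  0.90777266]), 'moment': array([-0.03939896,  0.00725536, -0.04068722]), 'grip_width': 0.08548726175370752}
side [[443.59829965   0.         315.3249869 ]
 [  0.         443.59829965 199.4716448 ]
 [  0.           0.           1.        ]] [[ 0.9663813  -0.25629614  0.02048082]
 [-0.1396603  -0.59013775 -0.79513046]
 [ 0.21587537  0.76553885 -0.60609248]] [ 0.25135113 -1.05003635  0.93053096]
dipstick_grip [([343.0, 282.0], 0.64), ([251.0, 306.0], 0.62), ([269.0, 219.0], 0.17)]
dipstick_seat [([251.0, 306.0], 0.94), ([345.0, 286.0], 0.87)]
dips
[... 553 characters left out ...]
2.18049862e-02 -7.20671319e-02]
 [ 7.20400372e-02 -2.02658136e-03 -9.97399682e-01]] [ 0.44208301 -0.03540048  1.18402611]
dipstick_grip [([409.0, 278.0], 0.89), ([417.0, 191.0], 0.68)]
dipstick_seat [([410.0, 279.0], 0.76), ([424.0, 190.0], 0.58)]
dipstick_tip [([412.0, 281.0], 0.71), ([421.0, 190.0], 0.63)]
dipstick [([414.0, 190.0], 0.76), ([354.0, 115.0], 0.74), ([412.0, 280.0], 0.63), ([249.0, 169.0], 0.56)]
neck_mouth [([248.0, 170.0], 0.81)]
compressor [([184.0, 158.0], 0.64)]
rest [([382.0, 186.0], 0.87), ([454.0, 120.0], 0.77), ([248.0, 170.0], 0.74)]
tray [([283.0, 241.0], 0.85)]
stirrer1_mid [([399.0, 202.0], 0.63)]
bottle [([351.0, 117.0], 0.68)]
tube_rack [([173.0, 266.0], 0.69)]
```

View pics/side0.png

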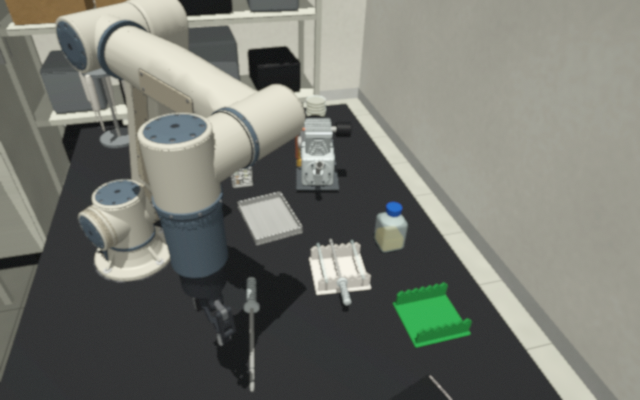

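View pics/top0.png

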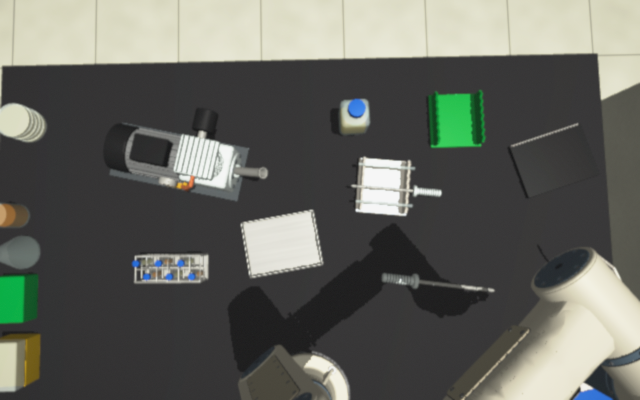

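Run:
```python
import cv2
t=cv2.imread("pics/top0.png");s=cv2.imread("pics/side0.png")
cv2.imwrite("pics/c1.png",cv2.resize(t[80:300,330:500],None,fx=2.7,fy=2.7,interpolation=cv2.INTER_CUBIC))
cv2.imwrite("pics/c2.png",cv2.resize(s[200:350,220:420],None,fx=4,fy=4,interpolation=cv2.INTER_CUBIC))
cv2.imwrite("pics/c3.png",cv2.resize(s[100:250,220:420],None,fx=4,fy=4,interpolation=cv2.INTER_CUBIC))
cv2.imwrite("pics/c4.png",cv2.resize(t[110:260,140:340],None,fx=4,fy=4,interpolation=cv2.INTER_CUBIC))
```

```text
(no output)
```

View pics/c1.png

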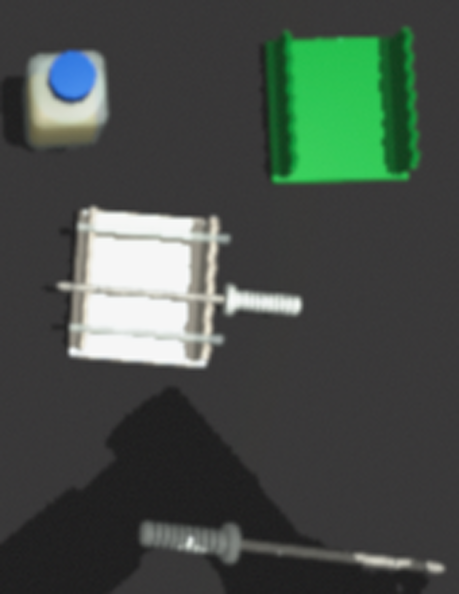

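View pics/c2.png

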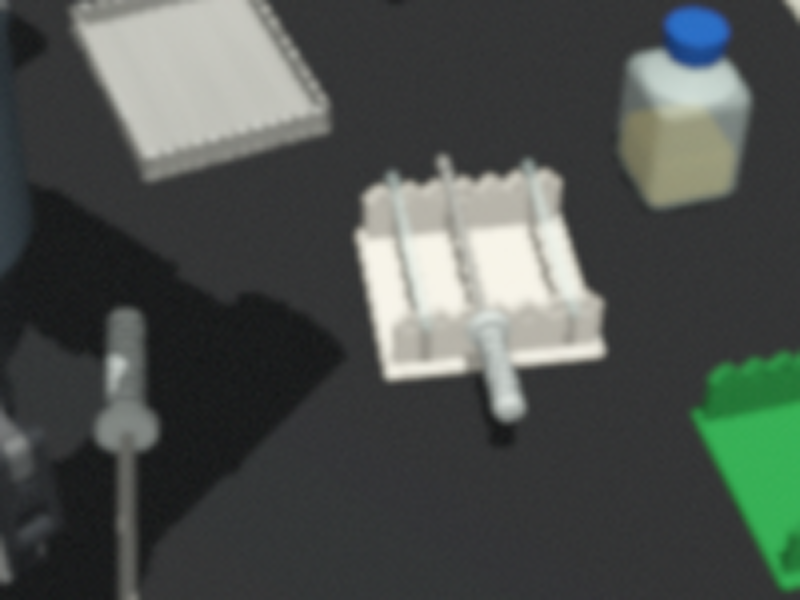

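View pics/c3.png

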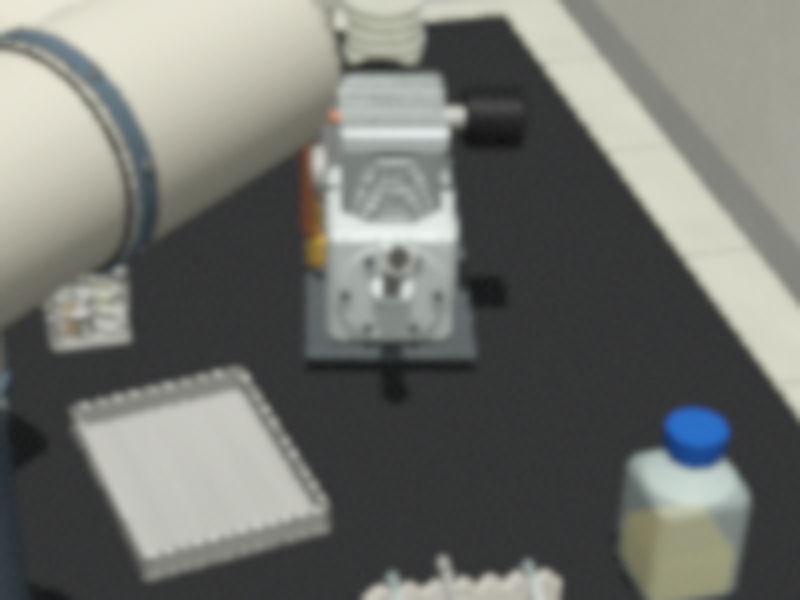

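View pics/c4.png

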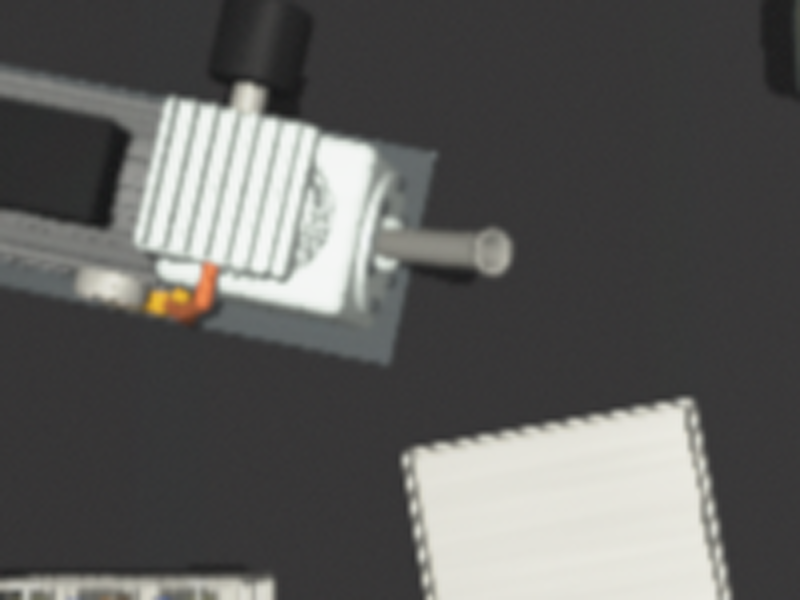

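The pictures show two dipsticks. One is on the white rest, with its grip at about (428,192) in top and (345,293) in side. The other is a bigger one lying loose on the bench, at top (401,280) and side (250,290). There are also two glass rods on the rest, at top rows ~167 and ~204, and a green rest at top (457,120). The crops suggest the one on the white rest is right. The mouth is at about top (263,173) and side (319,164). I'll measure next.

```bash
cat > h.py <<'E'
import cv2,numpy as np
K={'side':np.array([[443.59829965,0,315.3249869],[0,443.59829965,199.4716448],[0,0,1]]),'top':np.array([[427.36019081,0,315.58859576],[0,427.36019081,198.73457926],[0,0,1]])}
R={'side':np.array([[0.9663813,-0.25629614,0.02048082],[-0.1396603,-0.59013775,-0.79513046],[0.21587537,0.76553885,-0.60609248]]),
'top':np.array([[-2.18943362e-02,-9.99760189e-01,4.49996701e-04],[-9.97161407e-01,2.18049862e-02,-7.20671319e-02],[7.20400372e-02,-2.02658136e-03,-9.97399682e-01]])}
C={'side':np.array([0.25135113,-1.05003635,0.93053096]),'top':np.array([0.44208301,-0.03540048,1.18402611])}
def ray(c,uv):
    d=R[c].T@np.linalg.inv(K[c])@np.array([uv[0],uv[1],1.]); return d/np.linalg.norm(d)
def atz(c,uv,z):
    d=ray(c,uv); return C[c]+d*(z-C[c][2])/d[2]
def tri(a,b):
    da,db=ray('top',a),ray('side',b)
    s=np.linalg.lstsq(np.c_[da,-db],C['side']-C['top'],rcond=None)[0]
    p,q=C['top']+da*s[0],C['side']+db*s[1]
    return (p+q)/2,np.linalg.norm(p-q)
def proj(c,X):
    p=K[c]@(R[c]@(np.array(X)-C[c])); return p[:2]/p[2]
E
python3 - <<'E'
from h import *
np.set_printoptions(precision=4,suppress=True)
f=lambda x,y:((x+.5)/2.7-.5+330,(y+.5)/2.7-.5+80)
P=[atz('top',f(*p),.05) for p in[(232,299),(300,305),(60,286)]]
print(P,[np.linalg.norm(P[0]-p) for p in P[1:]])
d=P[2]-P[1]; print('heading',np.degrees(np.arctan2(d[1],d[0])))
g=lambda x,y,ox,oy:((x+.5)/4-.5+ox,(y+.5)/4-.5+oy)
s=[g(488,325,220,200),g(509,410,220,200),g(444,161,220,200)]
print([atz('side',q,.05) for q in s])
# big one
B=[atz('top',f(*p),.015) for p in[(142,533),(228,544),(440,567)]];print('big',np.linalg.norm(B[0]-B[1]),np.linalg.norm(B[2]-B[1]))
m=g(493,251,140,110);n=g(398,257,220,100)
print(m,n,atz('top',m,.17),atz('side',n,.17),tri(m,n))
# tray corners at z .025
print([atz('top',q,.025)[:2] for q in[(241,222),(313,210),(323,264),(249,277)]])
t=cv2.imread("pics/top0.png");s=cv2.imread("pics/side0.png")
cv2.imwrite("pics/d1.png",cv2.resize(t[155:190,225:280],None,fx=12,fy=12,interpolation=cv2.INTER_CUBIC))
cv2.imwrite("pics/d2.png",cv2.resize(s[145:190,290:350],None,fx=12,fy=12,interpolation=cv2.INTER_CUBIC))
cv2.imwrite("pics/d3.png",cv2.resize(t[175:205,380:450],None,fx=11,fy=11,interpolation=cv2.INTER_CUBIC))
E
```

```text
[array([ 0.5404, -0.3046,  0.05  ]), array([ 0.533 , -0.3715,  0.05  ]), array([ 0.557 , -0.1353,  0.05  ])] [np.float64(0.0672522376322084), np.float64(0.17015471837739687)]
heading 84.1977811313101
[array([ 0.5417, -0.297 ,  0.05  ]), array([ 0.533 , -0.3681,  0.05  ]), array([ 0.5586, -0.1368,  0.05  ])]
big 0.08673683289886952 0.2129858893011294
(262.875, 172.375) (319.125, 163.875) [0.5812 0.0871 0.17  ] [0.5815 0.0873 0.17  ] (array([0.5813, 0.087 , 0.1702]), np.float64(0.0002738047748433156))
[array([0.4671, 0.1656]), array([ 0.4953, -0.0301]), array([ 0.3494, -0.0538]), array([0.3192, 0.1455])]
```

View pics/d1.png

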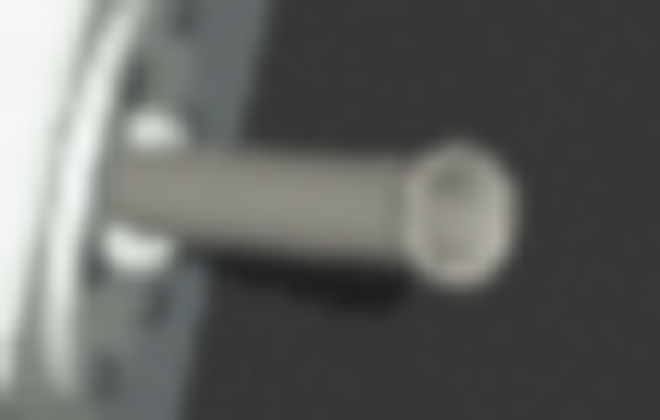

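View pics/d2.png

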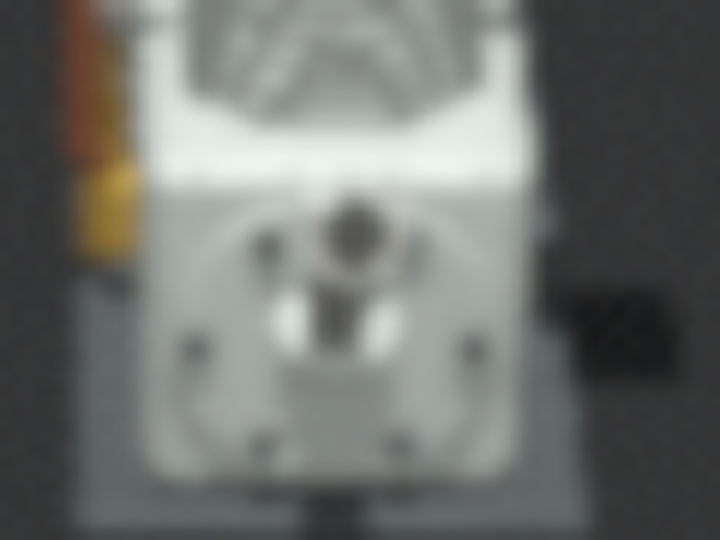

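View pics/d3.png

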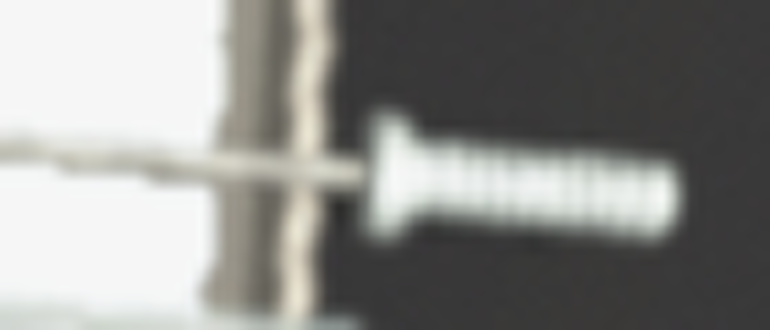

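Sizes confirm the choice: the dipstick on the rest measures ~165 mm, while the bench one's rod is 213 mm long. The mouth triangulates to z=0.170 with a 0.3 mm gap. Next I need the tube's heading.

Run:
```python
from h import *
np.set_printoptions(precision=4,suppress=True)
t=cv2.imread("pics/top0.png");g=cv2.cvtColor(t,6)
lsd=cv2.createLineSegmentDetector()
L=lsd.detect(g[90:215,95:280])[0][:,0]+np.array([95,90,95,90])
for l in L:
    if np.hypot(l[2]-l[0],l[3]-l[1])<18: continue
    a,b=atz('top',l[:2],.1),atz('top',l[2:],.1);d=b-a
    print(l.round(0),'mod90 yaw',round((np.degrees(np.arctan2(d[1],d[0]))+45)%90-45,2), round(np.hypot(*(l[2:]-l[:2])),0))
# tube axis predicted px for yaw values
m=np.array([.5813,.087,.17])
for h in(90,85,80,75,70):
  h=np.radians(h); d=np.array([np.cos(h),np.sin(h),-1])/2**.5
  print(np.degrees(h),[proj('top',m+d*s) for s in(.02,.06)],[proj('side',m+d*s) for s in(.02,.06)])
```

```text
[248. 148. 219. 143.] mod90 yaw -10.68 30.0
[193. 182. 230. 189.] mod90 yaw -11.88 37.0
[153. 183. 178. 188.] mod90 yaw -12.54 26.0
[230. 189. 233. 163.] mod90 yaw -5.0 26.0
[172. 143. 167. 168.] mod90 yaw -12.26 26.0
[180. 137. 172. 170.] mod90 yaw -12.96 34.0
[224. 186. 232. 149.] mod90 yaw -13.24 37.0
[210. 178. 217. 144.] mod90 yaw -12.3 34.0
[238. 173. 264. 178.] mod90 yaw -12.41 26.0
[129. 157. 134. 134.] mod90 yaw -13.12 23.0
[131. 132. 124. 149.] mod90 yaw -20.24 18.0
[165. 167. 131. 160.] mod90 yaw -12.92 35.0
[136. 132. 173. 141.] mod90 yaw -14.17 39.0
[266. 167. 242. 168.] mod90 yaw 1.79 24.0
[185. 137. 177. 169.] mod90 yaw -12.85 33.0
[190. 138. 182. 171.] mod90 yaw -12.93 33.0
[180. 169. 187. 138.] mod90 yaw -12.85 32.0
[130. 174. 108. 167.] mod90 yaw -17.51 23.0
[185. 171. 192. 139.] mod90 yaw -12.91 32.0
[195. 139. 187. 172.] mod90 yaw -13.01 34.0
[178. 134. 124. 122.] mod90 yaw -13.73 55.0
[195. 173. 203. 141.] mod90 yaw -12.86 33.0
[130. 171. 157. 177.] mod90 yaw -13.19 27.0
[190. 172. 198. 139.] mod90 yaw -12.98 34.0
[200. 140. 193. 173.] mod90 yaw -12.76 35.0
[210.
[... 348 characters left out ...]
62. 163. 167. 143.] mod90 yaw -12.98 21.0
[206. 129. 210. 111.] mod90 yaw -11.96 19.0
90.0 [array([257.7867, 173.2447]), array([247.9477, 174.9865])] [array([317.8043, 165.3231]), array([315.3613, 167.9907])]
85.0 [array([257.8027, 172.739 ]), array([247.997 , 173.5096])] [array([318.1797, 165.2847]), array([316.4584, 167.8774])]
80.0 [array([257.8631, 172.2364]), array([248.1756, 172.0419])] [array([318.561 , 165.2645]), array([317.5717, 167.8175])]
75.0 [array([257.9672, 171.7405]), array([248.482 , 170.5945])] [array([318.9452, 165.2625]), array([318.6932, 167.8114])]
70.0 [array([258.1144, 171.2552]), array([248.9139, 169.1783])] [array([319.3295, 165.2788]), array([319.815 , 167.8592])]
```

```bash
cat >> h.py <<'E'
from scipy.spatial.transform import Rotation as Ro
MOUTH=np.array([.5813,.087,.170]); HT=np.radians(77.1)
def tool(heading,dip,phi):
    """rod dir = -tool y. heading deg, dip deg downwards, phi roll deg (tool points away from robot)"""
    h=np.radians(heading);p=np.radians(dip);f=np.radians(phi)
    rod=np.array([np.cos(h)*np.cos(p),np.sin(h)*np.cos(p),-np.sin(p)])
    up=np.array([np.cos(h)*np.sin(p),np.sin(h)*np.sin(p),np.cos(p)])
    lat=np.cross(rod,up) # right of heading: +x for heading 90
    x=-np.cos(f)*up+np.sin(f)*lat
    y=-rod; z=np.cross(x,y)
    return np.c_[x,y,z],rod
def state():
    from workcell import r
    s=r.get_state(); return s,np.array(s['ee_pos']),Ro.from_euler('xyz',s['orientation'],degrees=True).as_matrix()
def delta(g,Rt,n=None):
    """to bring grasp point (19mm behind TCP) to g with Rt"""
    s,p,Rc=state(); tp=np.array(g)+.019*Rt[:,0]
    d=Rc.T@(tp-p)*1000; w=Ro.from_matrix(Rc.T@Rt).as_rotvec()
    print('t',round(s['t'],2),'q',np.round(s['joints'],0),'F',np.round(s['wrist_force'],1),'w',round(s['grip_width']*1000,1))
    print('tcp',p.round(4),'grasp',(p-.019*Rc[:,0]).round(4),'roddir',(-Rc[:,1]).round(3),'toolx',Rc[:,0].round(2))
    k=max(1,int(np.ceil(max(np.linalg.norm(d)/60,np.degrees(np.linalg.norm(w))/10.5))))
    if n: k=n
    # straight world path with uniform rotation, rows in moving frame
    dR=Ro.from_rotvec(w/k); A=Ro.identity(); dw=d/k; rows=[]
    for i in range(k):
        rows.append(np.r_[A.inv().apply(dw),w/k]); A=A*dR
    print('total shift',d.round(1),'rot',w.round(3)); 
    for q in rows: print(np.round(q,3).tolist())
def at_mouth(s,phi,heading=77.1,dip=45):
    """grasp point with seat s metres before home"""
    Rt,rod=tool(heading,dip,phi); return MOUTH-rod*(.0405+s),Rt
E
python3 - <<'E'
from h import *
hd=np.array([np.cos(HT),np.sin(HT),0]);lt=np.array([hd[1],-hd[0],0])
o=MOUTH*[1,1,0]+hd*.150
for phi in(0,15,30,45,60):
  g,Rt=at_mouth(0,phi)
  a=np.stack(np.meshgrid(np.linspace(.054,.3,50),np.linspace(-.045,.045,11),np.linspace(-.045,.045,11),indexing='ij'),-1).reshape(-1,3)*[-1,1,1]
  P=g+a@Rt.T-o; q=np.c_[P@lt,P@hd,P[:,2]]
  def bd(q,lo,hi): return np.linalg.norm(np.maximum(0,np.maximum(lo-q,q-hi)),axis=1).min()
  lo=np.array([-.06,-.06,0]);hi=np.array([.06,.3,.235])
  print(phi,'dist',bd(q,lo,hi),'minz',P[:,2].min(), 'tcp r',np.hypot(*(g+.019*Rt[:,0])[:2]))
Rt,rod=tool(84,0,30); print(rod)
g=np.array([.536,-.340,.05])
delta(g-.10*Rt[:,0],Rt)
E
```

```text
0 dist 0.013183062976711166 minz 0.20500178566873412 tcp r 0.5737533179850627
15 dist 0.013182844621744651 minz 0.19546513380169053 tcp r 0.578581923856714
30 dist 0.013232737373709719 minz 0.18397622843553613 tcp r 0.5833560489685043
45 dist 0.013179004814565147 minz 0.17131801948466055 tcp r 0.5877499012596706
60 dist 0.02371911343429521 minz 0.15835314297038658 tcp r 0.591467968376822
[ 0.10452846  0.9945219  -0.        ]
t 1.2 q [-51.  15.   6.  -0. -82. -16.] F [-0.3  0.2  0.5] w 85.6
tcp [ 0.2126 -0.5073  0.2313] grasp [ 0.2126 -0.5072  0.2503] roddir [0.922 0.386 0.   ] toolx [ 0. -0. -1.]
total shift [ 111.2 -327.4   48.7] rot [-1.044  0.472 -0.28 ]
[15.88, -46.771, 6.963, -0.149, 0.067, -0.04]
[17.479, -46.706, 1.105, -0.149, 0.067, -0.04]
[19.446, -45.709, -4.553, -0.149, 0.067, -0.04]
[21.725, -43.808, -9.85, -0.149, 0.067, -0.04]
[24.253, -41.058, -14.638, -0.149, 0.067, -0.04]
[26.956, -37.535, -18.78, -0.149, 0.067, -0.04]
[29.76, -33.34, -22.158, -0.149, 0.067, -0.04]
```

```bash
cat >> h.py <<'E'
LEAN=20
_t=tool
def tool(heading,dip,phi=0):
    Rt,rod=_t(heading,dip,phi)
    # lean about tool z so that the gripper's back goes towards -rod
    a=np.radians(LEAN)
    for s in(1,-1):
        M=Rt@Ro.from_rotvec([0,0,s*a]).as_matrix()
        if M[:,0]@rod>0: return M,rod
def rodof(Rc):
    a=np.radians(LEAN); return np.sin(a)*Rc[:,0]-np.cos(a)*Rc[:,1]
def at_mouth(s,phi=0,heading=77.1,dip=45):
    Rt,rod=tool(heading,dip,phi); return MOUTH-rod*(.0405+s),Rt
GRIP0=np.array([.536,-.340,.05])
E
python3 - <<'E'
from h import *
hd=np.array([np.cos(HT),np.sin(HT),0]);lt=np.array([hd[1],-hd[0],0])
o=MOUTH*[1,1,0]+hd*.150
g,Rt=at_mouth(0)
a=np.stack(np.meshgrid(np.linspace(.054,.3,50),np.linspace(-.045,.045,11),np.linspace(-.045,.045,11),indexing='ij'),-1).reshape(-1,3)*[-1,1,1]
P=g+a@Rt.T-o; q=np.c_[P@lt,P@hd,P[:,2]]
lo=np.array([-.06,-.06,0]);hi=np.array([.06,.3,.235])
print(np.linalg.norm(np.maximum(0,np.maximum(lo-q,q-hi)),axis=1).min())
Rt,rod=tool(84,0); print(rod,rodof(Rt),Rt[:,0])
delta(GRIP0-.10*Rt[:,0],Rt)
E
```

```text
0.04716628245401039
[ 0.10452846  0.9945219  -0.        ] [0.10452846 0.9945219  0.        ] [ 0.03575084  0.34014652 -0.93969262]
t 1.2 q [-51.  15.   6.  -0. -82. -16.] F [-0.3  0.2  0.5] w 85.6
tcp [ 0.2126 -0.5073  0.2313] grasp [ 0.2126 -0.5072  0.2503] roddir [0.922 0.386 0.   ] toolx [ 0. -0. -1.]
total shift [ 105.2 -349.6    5. ] rot [-1.058 -0.187 -0.315]
[15.028, -49.942, 0.711, -0.151, -0.027, -0.045]
[17.166, -48.725, -7.191, -0.151, -0.027, -0.045]
[19.013, -46.239, -14.866, -0.151, -0.027, -0.045]
[20.521, -42.546, -22.117, -0.151, -0.027, -0.045]
[21.652, -37.743, -28.761, -0.151, -0.027, -0.045]
[22.377, -31.949, -34.627, -0.151, -0.027, -0.045]
[22.677, -25.315, -39.565, -0.151, -0.027, -0.045]
```

Call:
jog_arm(
  motion=[
    [15,-50,1,-0.151,-0.027,-0.045],
    [17,-49,-7,-0.151,-0.027,-0.045],
    [19,-46,-15,-0.151,-0.027,-0.045],
    [20.5,-42.5,-22,-0.151,-0.027,-0.045],
    [21.5,-37.5,-29,-0.151,-0.027,-0.045],
  ],
  grip=50,
)

```text
t: 1.82
ee_pos: [0.4428, -0.4069, 0.1562]
orientation: [-81.0, 75.3, 75.5]
wrist_force: [0.1, -0.4, 0.4]
grip_width: 0.0502
```

Call:
jog_arm(
  motion=[
    [22,-32,-34.5,-0.151,-0.027,-0.045],
    [22.5,-25,-39.5,-0.151,-0.027,-0.045],
    [0,0,0,0,0,0],
  ],
)

```text
t: 2.2
ee_pos: [0.5346, -0.3655, 0.1226]
orientation: [-89.0, 69.7, 85.2]
wrist_force: [-0.0, -0.2, 0.3]
grip_width: 0.05
```

Run:
```python
from h import *
from workcell import r
Rt,rod=tool(84,0)
delta(GRIP0-.05*Rt[:,0],Rt)
for c in("side","top"):
    s=r.snapshot(c)["color"][:,:,::-1]; 
    x=s[200:350,260:460] if c=="side" else s[130:280,330:530]
    cv2.imwrite(f"pics/p1{c}.png",cv2.resize(x,None,fx=4,fy=4,interpolation=cv2.INTER_CUBIC))
```

```text
t 2.2 q [-31.  37.  29. -18. -91.  27.] F [-0.  -0.2  0.3] w 50.0
tcp [ 0.5346 -0.3655  0.1226] grasp [ 0.5341 -0.3721  0.1405] roddir [0.097 0.933 0.347] toolx [ 0.03  0.35 -0.94]
total shift [46.   1.1  0.9] rot [0.001 0.007 0.005]
[45.986, 1.111, 0.949, 0.001, 0.007, 0.005]
```

View pics/p1side.png

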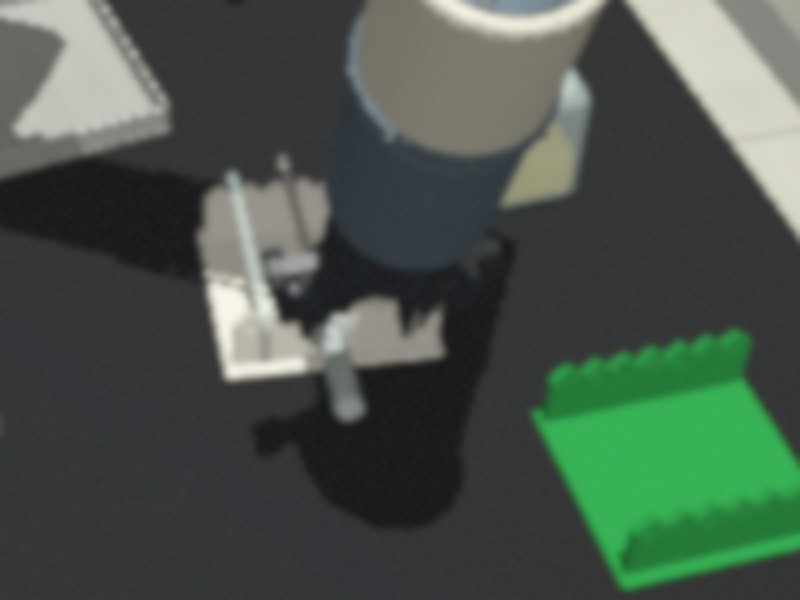

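View pics/p1top.png

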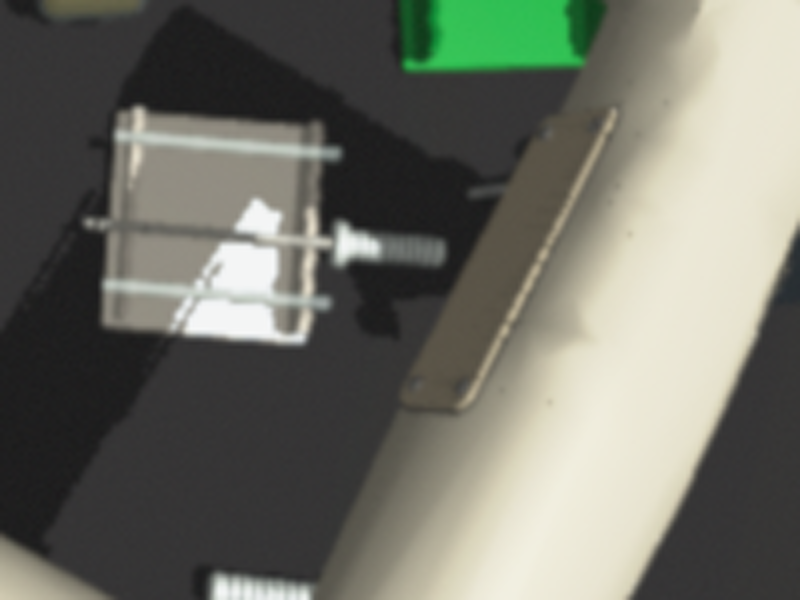

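Side view: the open fingers, at crop (290,265) and (415,310), straddle the grip's line. Top view: the arm covers part of the grip, and the dipstick has not moved.

Call:
jog_arm(
  motion=[
    [46,1,1,0,0.007,0.005],
    [25,0,0,0,0,0],
    [25,0,0,0,0,0],
    [0,0,0,0,0,0],
  ],
)

```text
t: 2.8
ee_pos: [0.5337, -0.3359, 0.0358]
orientation: [-90.4, 70.2, 83.4]
wrist_force: [0.1, 0.3, 0.4]
grip_width: 0.05
```

Run:
```python
from h import *
from workcell import r
Rt,rod=tool(84,0)
delta(GRIP0,Rt)
for c in("side","top"):
    s=r.snapshot(c)["color"][:,:,::-1]; 
    x=s[230:330,290:410] if c=="side" else s[150:230,370:490]
    cv2.imwrite(f"pics/p2{c}.png",cv2.resize(x,None,fx=6,fy=6,interpolation=cv2.INTER_CUBIC))
```

```text
t 2.8 q [-29.  38.  17. -19. -78.  28.] F [0.1 0.3 0.4] w 50.0
tcp [ 0.5337 -0.3359  0.0358] grasp [ 0.5329 -0.3423  0.0536] roddir [0.101 0.935 0.339] toolx [ 0.04  0.34 -0.94]
total shift [ 4.3 -1.3 -2.7] rot [-0.003 -0.003 -0.003]
[4.31, -1.28, -2.744, -0.003, -0.003, -0.003]
```

View pics/p2side.png

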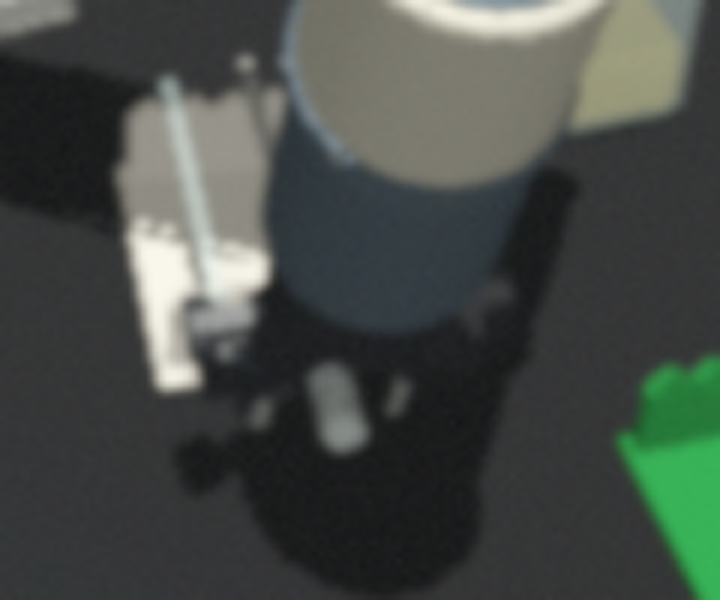

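View pics/p2top.png

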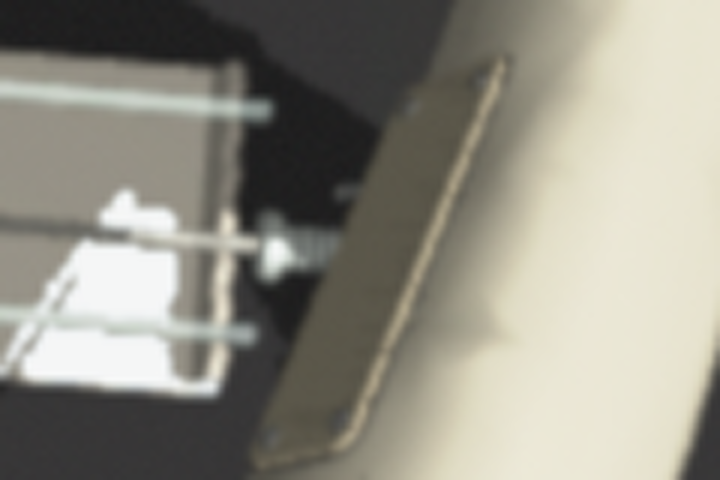

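Side: the fingertips at crop (262,412) and (398,395) sit either side of the grip end (340,410), slightly off to the left, which agrees with the 2.7 mm correction. I'll apply it and close.

Call:
jog_arm(
  motion=[
    [4,-1,-2.7,0,0,0],
    [0,0,0,0,0,0],
  ],
)

```text
t: 3.15
ee_pos: [0.5385, -0.3345, 0.0333]
orientation: [-90.9, 70.2, 83.0]
wrist_force: [-0.1, -0.7, 0.0]
grip_width: 0.0499
```

Call:
jog_arm(
  motion=[
    [0,0,0,0,0,0],
    [0,0,0,0,0,0],
    [0,0,0,0,0,0],
    [0,0,0,0,0,0],
    [0,0,0,0,0,0],
  ],
  grip=10,
)

```text
t: 3.78
ee_pos: [0.538, -0.3343, 0.0328]
orientation: [-90.7, 70.2, 83.2]
wrist_force: [-1.0, -0.7, 1.9]
grip_width: 0.0163
```

Run:
```python
from h import *
Rt,rod=tool(84,0)
delta(GRIP0,Rt)
```

```text
t 3.77 q [-29.  38.  18. -19. -78.  28.] F [-1.  -0.7  1.9] w 16.3
tcp [ 0.538  -0.3343  0.0328] grasp [ 0.5372 -0.3407  0.0507] roddir [0.1   0.936 0.338] toolx [ 0.04  0.34 -0.94]
total shift [ 0.8 -0.4  1.4] rot [-0.001 -0.005 -0.004]
[0.791, -0.351, 1.392, -0.001, -0.005, -0.004]
```

Call:
jog_arm(
  motion=[
    [-19,-7,0,0,0,0],
    [-38,-13.5,0,0,0,0],
    [-47,-17,0,0,0,0],
    [-47,-17,0,0,0,0],
    [0,0,0,0,0,0],
  ],
)

```text
t: 4.4
ee_pos: [0.5393, -0.3357, 0.2002]
orientation: [-92.6, 70.6, 81.4]
wrist_force: [0.3, -0.8, -1.3]
grip_width: 0.0162
```

Run:
```python
from h import *
from workcell import r
np.set_printoptions(precision=4,suppress=True)
Rt,rod=tool(77.1,45)
print(rod,'start seat dist .20, above mouth:',at_mouth(.20)[0])
delta(at_mouth(.20)[0],Rt)
s,p,Rc=state();g=p-.019*Rc[:,0];d=rodof(Rc)
for c in("side","top"):
    im=r.snapshot(c)["color"][:,:,::-1].copy()
    for k in(.0405,.2055): 
        q=proj(c,g+d*k);print(c,k,q)
    a=proj(c,g+d*.12).astype(int);x0,y0=max(a[0]-70,0),max(a[1]-50,0);print('crop',x0,y0)
    x=im[y0:y0+100,x0:x0+140]
    cv2.imwrite(f"pics/p3{c}.png",cv2.resize(x,None,fx=5,fy=5,interpolation=cv2.INTER_CUBIC))
```

```text
[ 0.1579  0.6893 -0.7071] start seat dist .20, above mouth: [ 0.5433 -0.0788  0.3401]
t 4.4 q [-29.  32.  32. -18. -97.  22.] F [ 0.3 -0.8 -1.3] w 16.2
tcp [ 0.5393 -0.3357  0.2002] grasp [ 0.5383 -0.3419  0.2181] roddir [0.096 0.938 0.332] toolx [ 0.05  0.33 -0.94]
total shift [ -33.6 -274.7   22.6] rot [ 0.12  -0.021  0.775]
[-6.717, -54.933, 4.523, 0.024, -0.004, 0.155]
[-15.088, -53.115, 5.865, 0.024, -0.004, 0.155]
[-23.07, -49.994, 7.183, 0.024, -0.004, 0.155]
[-30.466, -45.648, 8.444, 0.024, -0.004, 0.155]
[-37.094, -40.184, 9.617, 0.024, -0.004, 0.155]
side 0.0405 [346.5262 234.5537]
side 0.2055 [333.9028 194.4748]
crop 270 164
top 0.0405 [431.5141 182.6986]
top 0.2055 [359.0911 176.6006]
crop 326 129
```

View pics/p3side.png

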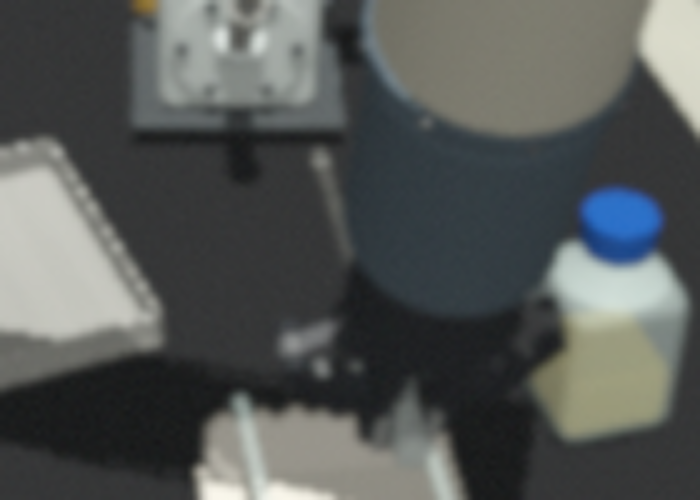

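View pics/p3top.png

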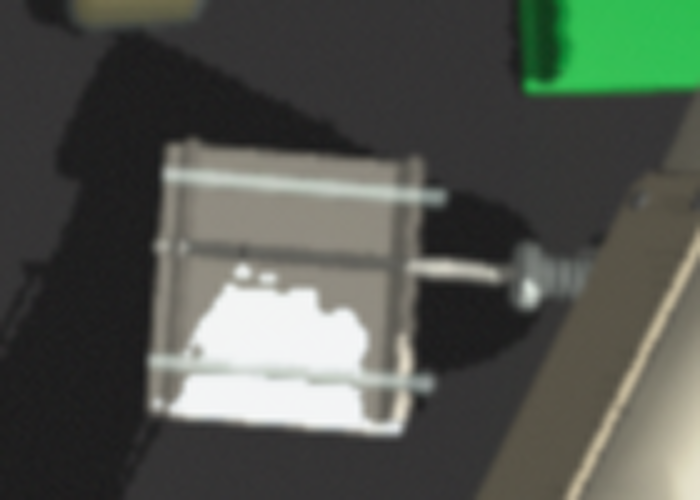

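Lift confirmed: the tip shows at side (334,195.4) and the prediction was (334,194.5). Top shows (357.6,178) against (359,176.6), so the rod is held straight. Next is the pre-insertion pose.

Run:
```python
from h import *
g,Rt=at_mouth(.22); delta(g,Rt,6)
```

```text
t 4.5 q [-29.  32.  31. -18. -97.  22.] F [ 0.5 -0.5 -1.4] w 16.3
tcp [ 0.5379 -0.334   0.1949] grasp [ 0.537  -0.3403  0.2127] roddir [0.099 0.936 0.338] toolx [ 0.04  0.33 -0.94]
total shift [ -55.5 -266.7   23.5] rot [ 0.12  -0.013  0.78 ]
[-9.251, -44.452, 3.925, 0.02, -0.002, 0.13]
[-14.923, -42.79, 4.825, 0.02, -0.002, 0.13]
[-20.327, -40.389, 5.696, 0.02, -0.002, 0.13]
[-25.372, -37.291, 6.524, 0.02, -0.002, 0.13]
[-29.97, -33.549, 7.293, 0.02, -0.002, 0.13]
[-34.041, -29.228, 7.991, 0.02, -0.002, 0.13]
```

Call:
jog_arm(
  motion=[
    [-9,-44.5,4,0.02,-0.002,0.13],
    [-15,-43,5,0.02,-0.002,0.13],
    [-20.5,-40.5,5.5,0.02,-0.002,0.13],
    [-25.5,-37.5,6.5,0.02,-0.002,0.13],
    [-30,-33.5,7.5,0.02,-0.002,0.13],
  ],
)

```text
t: 5.12
ee_pos: [0.5373, -0.1374, 0.3127]
orientation: [88.7, 72.2, -103.1]
wrist_force: [1.4, -0.8, -1.2]
grip_width: 0.0162
```

Call:
jog_arm(
  motion=[
    [-34,-29,8,0.02,-0.002,0.13],
    [0,0,0,0,0,0],
    [0,0,0,0,0,0],
  ],
)

```text
t: 5.5
ee_pos: [0.5379, -0.0996, 0.3349]
orientation: [89.4, 65.0, -103.3]
wrist_force: [0.1, -0.2, -0.7]
grip_width: 0.016
```

Run:
```python
from h import *
from workcell import r
g,Rt=at_mouth(.18); delta(g,Rt)
s,p,Rc=state();g=p-.019*Rc[:,0];d=rodof(Rc);print('rod',d)
for c in("side","top"):
    im=r.snapshot(c)["color"][:,:,::-1].copy()
    for k in(.0405,.2055): print(c,k,proj(c,g+d*k))
    a=proj(c,MOUTH).astype(int);x0,y0=max(a[0]-60,0),max(a[1]-40,0);print('crop',x0,y0)
    cv2.imwrite(f"pics/p4{c}.png",cv2.resize(im[y0:y0+90,x0:x0+120],None,fx=6,fy=6,interpolation=cv2.INTER_CUBIC))
    cv2.imwrite(f"pics/p4{c}_full.png",im)
```

```text
t 5.5 q [ 19.  17.  12.  21. -98. -32.] F [ 0.1 -0.2 -0.7] w 16.0
tcp [ 0.5379 -0.0996  0.3349] grasp [ 0.5397 -0.0918  0.3521] roddir [ 0.2    0.884 -0.422] toolx [-0.1  -0.41 -0.91]
total shift [ 12.1 -36.1  -0.8] rot [0.003 0.003 0.001]
[12.073, -36.12, -0.791, 0.003, 0.003, 0.001]
rod [ 0.15427658  0.6905557  -0.70663397]
side 0.0405 [322.63278919 146.95596131]
side 0.2055 [319.45089533 160.51301207]
crop 259 123
top 0.0405 [328.31248924 177.89668328]
top 0.2055 [277.03511736 174.09641008]
crop 202 132
```

View pics/p4side.png

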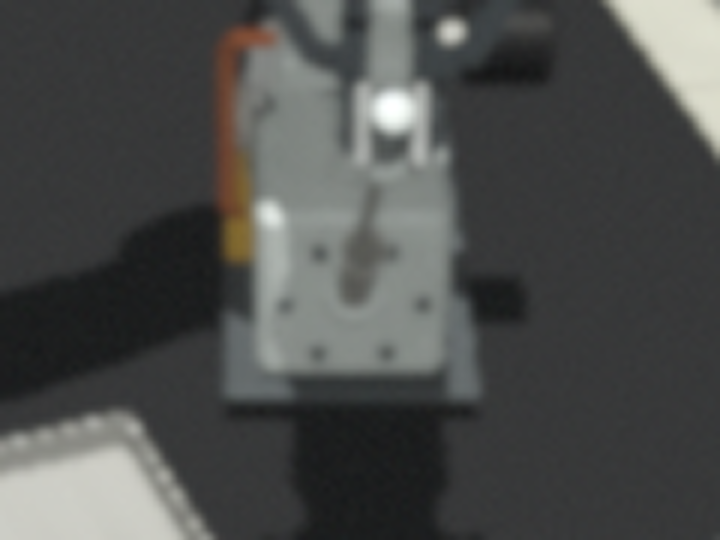

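View pics/p4top.png

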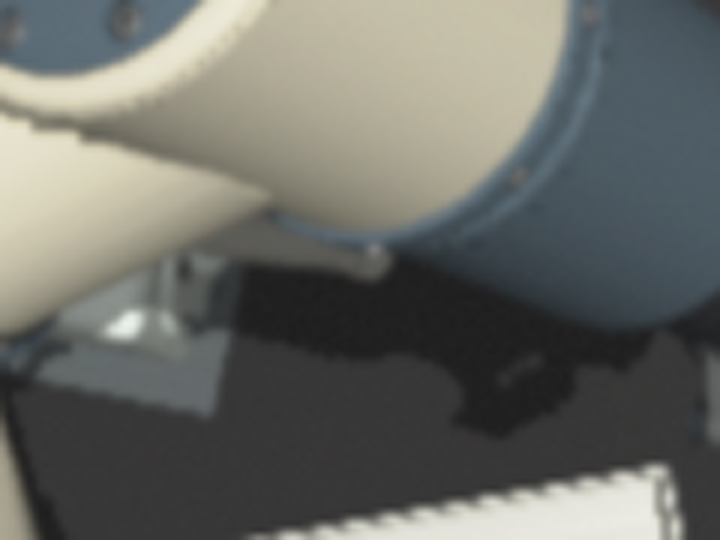

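View pics/p4side_full.png

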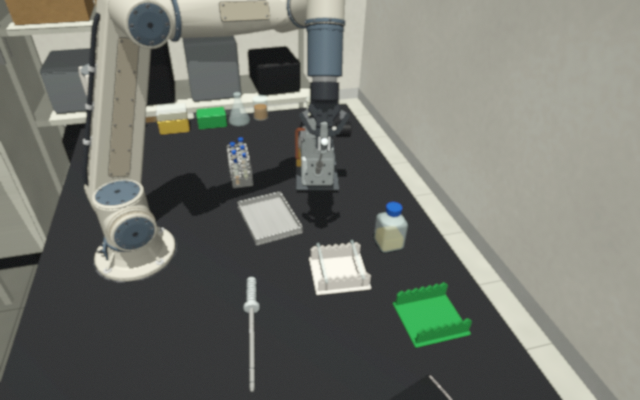

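Run:
```python
from h import *
im=cv2.imread("pics/p4side_full.png")
cv2.imwrite("pics/p4z.png",cv2.resize(im[135:180,300:345],None,fx=13,fy=13,interpolation=cv2.INTER_CUBIC))
```

```text
(no output)
```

View pics/p4z.png

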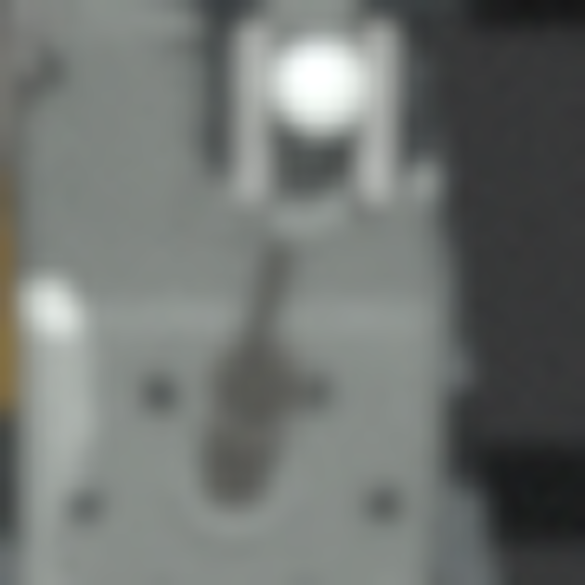

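The rod, side (321,154)→(320,161), points straight at the mouth at (319.6,164.6), and matches the prediction within 0.3 px. In top view the wrist hides the rod. I'll insert in short steps and watch the force.

Call:
jog_arm(
  motion=[
    [12,-36,-0.8,0.003,0.003,0.001],
    [0,0,0,0,0,0],
  ],
)

```text
t: 5.85
ee_pos: [0.5442, -0.0739, 0.3076]
orientation: [89.7, 64.9, -103.3]
wrist_force: [0.7, 1.0, -1.1]
grip_width: 0.0163
```

Run:
```python
from h import *
from workcell import r
g,Rt=at_mouth(.14); delta(g,Rt)
s,p,Rc=state();g=p-.019*Rc[:,0];d=rodof(Rc);print('rod',d,'tip',g+d*.2055,'offset from axis at mouth',)
q=g+d*np.dot(MOUTH-g,d)-MOUTH;print(q)
for c in("side","top"):
    im=r.snapshot(c)["color"][:,:,::-1].copy()
    print(c,[proj(c,g+d*k) for k in(.0405,.2055)])
    cv2.imwrite(f"pics/p5{c}.png",cv2.resize(im[135:180,300:345] if c=='side' else im[150:200,240:300],None,fx=13,fy=13,interpolation=cv2.INTER_CUBIC))
```

```text
t 5.85 q [ 22.  18.   9.  20. -96. -35.] F [ 0.7  1.  -1.1] w 16.3
tcp [ 0.5442 -0.0739  0.3076] grasp [ 0.546  -0.0661  0.3248] roddir [ 0.204  0.883 -0.424] toolx [-0.1  -0.41 -0.91]
total shift [ 12.1 -38.3  -0.3] rot [-0.001  0.003 -0.001]
[12.149, -38.252, -0.255, -0.001, 0.003, -0.001]
rod [ 0.1579202   0.68836792 -0.70796244] tip [0.57847168 0.0753595  0.17934952] offset from axis at mouth
[-0.00044709 -0.0012608  -0.00132564]
side [array([322.07490043, 150.63771983]), array([319.25880429, 163.49072305])]
top [array([315.59092404, 176.68785885]), array([267.35877705, 172.8892171 ])]
```

View pics/p5side.png

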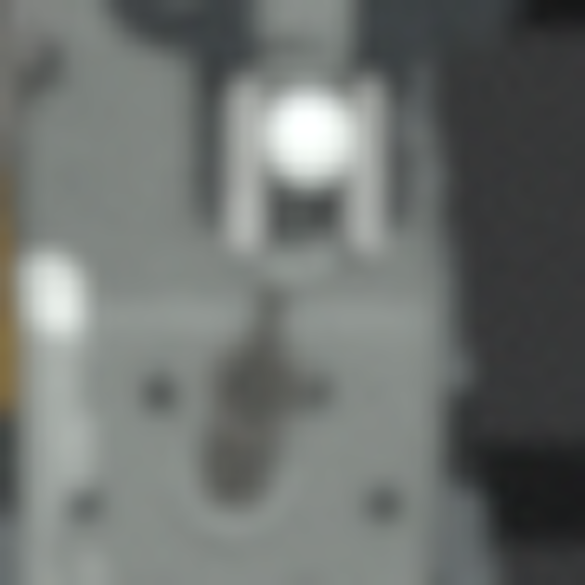

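View pics/p5top.png

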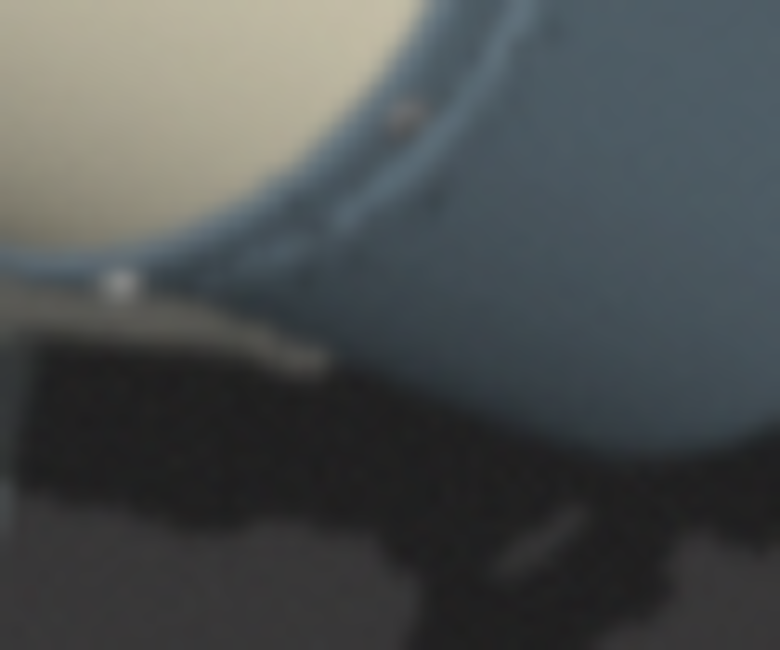

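Side view has the rod running straight into the mouth (320,163). Top is blocked by the wrist. Advancing.

Call:
jog_arm(
  motion=[
    [6,-19,-0.1,0,0.002,0],
    [6,-19,-0.1,0,0,0],
    [0,0,0,0,0,0],
  ],
)

```text
t: 6.32
ee_pos: [0.5516, -0.0439, 0.2811]
orientation: [90.1, 64.9, -102.8]
wrist_force: [0.7, 0.8, -0.6]
grip_width: 0.0162
```

```bash
cat > chk.py <<'E'
import sys
from h import *
s_,=map(float,sys.argv[1:2])
g,Rt=at_mouth(s_); delta(g,Rt)
s,p,Rc=state();g=p-.019*Rc[:,0];d=rodof(Rc)
h=np.array([np.cos(HT),np.sin(HT),-1])/2**.5
print('seat gap mm',1000*((MOUTH-g)@h-.0405),'seat off',1000*((g+.0405*d-MOUTH)-h*((g+.0405*d-MOUTH)@h)),'M',np.round(s['moment'],2))
E
python3 chk.py .09
```

```text
t 6.33 q [ 24.  20.   8.  20. -94. -39.] F [ 0.7  0.8 -0.6] w 16.2
tcp [ 0.5516 -0.0439  0.2811] grasp [ 0.5533 -0.036   0.2983] roddir [ 0.202  0.883 -0.424] toolx [-0.09 -0.41 -0.91]
total shift [ 18.3 -46.    0.2] rot [ 0.    -0.001 -0.002]
[18.29, -46.012, 0.239, 0.0, -0.001, -0.002]
seat gap mm 139.46260345660826 seat off [0.44372335 0.96832698 1.04294885] M [ 1.26 -0.25 -0.  ]
```

Call:
jog_arm(
  motion=[
    [9,-23,0,0,0,0],
    [9,-23,0,0,0,0],
    [0,0,0,0,0,0],
  ],
)

```text
t: 6.7
ee_pos: [0.5591, -0.0104, 0.2446]
orientation: [90.0, 64.9, -102.9]
wrist_force: [0.1, -0.1, 0.3]
grip_width: 0.0162
```

```bash
python3 chk.py .04
```

```text
t 6.7 q [ 27.  22.   6.  19. -91. -42.] F [ 0.1 -0.1  0.3] w 16.2
tcp [ 0.5591 -0.0104  0.2446] grasp [ 0.5609 -0.0025  0.2618] roddir [ 0.201  0.883 -0.425] toolx [-0.09 -0.41 -0.91]
total shift [ 16.7 -46.4   0. ] rot [ 0.001 -0.    -0.002]
[16.743, -46.438, 0.049, 0.001, -0.0, -0.002]
seat gap mm 89.32275212978202 seat off [ 0.03098522 -0.08935919 -0.08018641] M [ 1.32 -0.28 -0.03]
```

Call:
jog_arm(
  motion=[
    [8.5,-23,0,0,0,0],
    [8.5,-23,0,0,0,0],
    [0,0,0,0,0,0],
  ],
)

```text
t: 7.08
ee_pos: [0.5669, 0.0231, 0.2098]
orientation: [90.0, 64.9, -102.8]
wrist_force: [0.3, -0.0, 0.5]
grip_width: 0.0161
```

```bash
python3 chk.py .008
python3 - <<'E'
from h import *
from workcell import r
for c in("side","top"):
    im=r.snapshot(c)["color"][:,:,::-1].copy()
    cv2.imwrite(f"pics/p6{c}.png",cv2.resize(im[135:180,300:345] if c=='side' else im[130:210,180:300],None,fx=13 if c=='side' else 6,fy=13 if c=='side' else 6,interpolation=cv2.INTER_CUBIC))
E
```

```text
t 7.08 q [ 30.  24.   5.  18. -89. -46.] F [ 0.3 -0.   0.5] w 16.1
tcp [0.5669 0.0231 0.2098] grasp [0.5687 0.031  0.227 ] roddir [ 0.202  0.883 -0.425] toolx [-0.09 -0.41 -0.91]
total shift [ 10.8 -30.6   0.2] rot [ 0.001 -0.001 -0.002]
[10.789, -30.623, 0.235, 0.001, -0.001, -0.002]
seat gap mm 40.424517123414404 seat off [ 0.16062284 -0.28267577 -0.2396823 ] M [ 1.23 -0.32  0.01]
```

View pics/p6side.png

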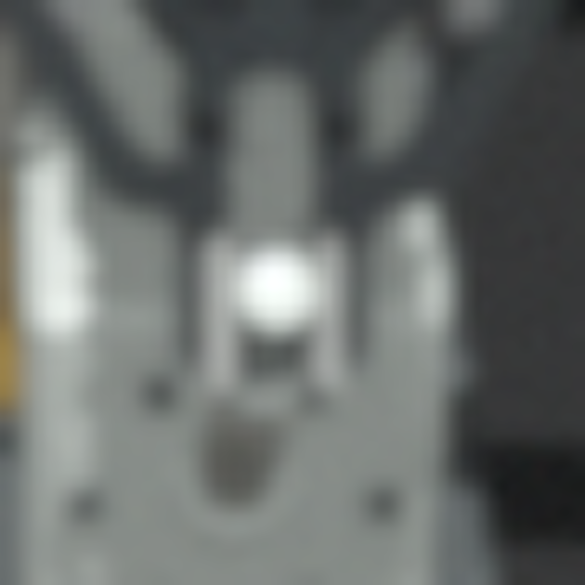

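View pics/p6top.png

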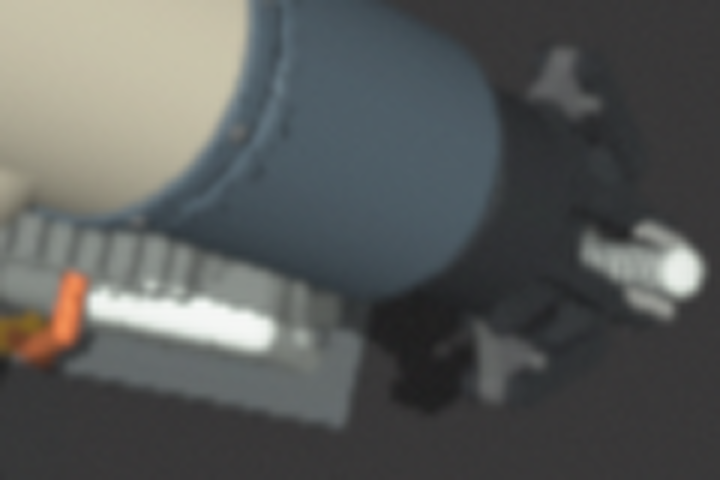

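The collar is about 40 mm from the mouth: grip end at side crop (275,290), collar at (275,390), mouth just below. Contact force is ~0 N. Going on.

Call:
jog_arm(
  motion=[
    [5.5,-15.5,0,0,0,0],
    [5.5,-15,0,0,0,0],
    [0,0,0,0,0,0],
  ],
)

```text
t: 7.55
ee_pos: [0.5723, 0.045, 0.1879]
orientation: [90.2, 64.9, -102.7]
wrist_force: [-0.0, -0.2, -1.4]
grip_width: 0.0162
```

```bash
python3 chk.py 0
```

```text
t 7.55 q [ 31.  26.   5.  18. -87. -48.] F [-0.  -0.2 -1.4] w 16.2
tcp [0.5723 0.045  0.1879] grasp [0.5741 0.0528 0.2051] roddir [ 0.203  0.883 -0.424] toolx [-0.09 -0.41 -0.91]
total shift [ 3.2 -8.5  0.6] rot [-0.    -0.002 -0.002]
[3.209, -8.489, 0.606, -0.0, -0.002, -0.002]
seat gap mm 9.045529778230504 seat off [ 0.60155311 -0.08624779  0.0502258 ] M [ 1.31 -0.26 -0.06]
```

Now to contact, in small steps.

Call:
jog_arm(
  motion=[
    [1,-2.8,0.2,0,0,0],
    [1,-2.8,0.1,0,0,0],
    [0,0,0,0,0,0],
  ],
)

```text
t: 7.92
ee_pos: [0.5733, 0.0485, 0.1853]
orientation: [90.5, 65.0, -102.4]
wrist_force: [-2.1, -0.2, -1.1]
grip_width: 0.0162
```

Call:
jog_arm(
  motion=[
    [0.7,-1.9,0,0,0,0],
    [0,0,0,0,0,0],
  ],
)

```text
t: 8.18
ee_pos: [0.5736, 0.0491, 0.1848]
orientation: [90.6, 64.9, -102.4]
wrist_force: [-1.3, -3.3, 3.8]
grip_width: 0.0159
```

Call:
jog_arm(
  motion=[
    [0.7,-1.9,0,0,0,0],
    [0,0,0,0,0,0],
  ],
)

```text
t: 8.43
ee_pos: [0.5736, 0.0491, 0.1847]
orientation: [90.7, 64.7, -102.4]
wrist_force: [-2.9, -5.7, 9.3]
grip_width: 0.0161
```

```bash
python3 chk.py 0
```

```text
t 8.43 q [ 32.  26.   5.  18. -87. -48.] F [-2.9 -5.7  9.3] w 16.1
tcp [0.5736 0.0491 0.1847] grasp [0.5754 0.057  0.2019] roddir [ 0.205  0.881 -0.427] toolx [-0.09 -0.42 -0.9 ]
total shift [ 2.1 -3.2  1. ] rot [-0.003 -0.004 -0.004]
[2.115, -3.202, 1.019, -0.003, -0.004, -0.004]
seat gap mm 3.6543963900852945 seat off [1.20184953 0.27681549 0.53814205] M [-2.11  1.19 -0.28]
```

Call:
jog_arm(
  motion=[
    [0.7,-1.9,0,0,0,0],
    [0,0,0,0,0,0],
  ],
)

```text
t: 8.68
ee_pos: [0.5737, 0.0491, 0.1847]
orientation: [90.7, 64.6, -102.4]
wrist_force: [-5.5, -9.7, 14.3]
grip_width: 0.016
```

Call:
jog_arm(
  motion=[
    [0.7,-1.9,0,0,0,0],
    [0,0,0,0,0,0],
  ],
)

```text
t: 8.93
ee_pos: [0.5737, 0.0491, 0.1846]
orientation: [90.8, 64.4, -102.3]
wrist_force: [-7.2, -12.9, 19.9]
grip_width: 0.0163
```

```bash
python3 chk.py 0
python3 - <<'E'
from h import *
from workcell import r
for c in("side","top"):
    im=r.snapshot(c)["color"][:,:,::-1].copy()
    if c=='side': cv2.imwrite(f"pics/p7{c}.png",cv2.resize(im[140:185,295:345],None,fx=13,fy=13,interpolation=cv2.INTER_CUBIC))
    else: cv2.imwrite(f"pics/p7{c}.png",cv2.resize(im[145:200,220:300],None,fx=10,fy=10,interpolation=cv2.INTER_CUBIC))
E
```

```text
t 8.93 q [ 32.  27.   5.  18. -87. -49.] F [ -7.2 -12.9  19.9] w 16.3
tcp [0.5737 0.0491 0.1846] grasp [0.5755 0.0571 0.2017] roddir [ 0.206  0.878 -0.432] toolx [-0.09 -0.42 -0.9 ]
total shift [ 2.  -3.2  1.1] rot [-0.005 -0.004 -0.01 ]
[2.008, -3.169, 1.104, -0.005, -0.004, -0.01]
seat gap mm 3.486885205491161 seat off [1.29775764 0.06943496 0.35740705] M [-5.51  2.86 -0.6 ]
```

View pics/p7side.png

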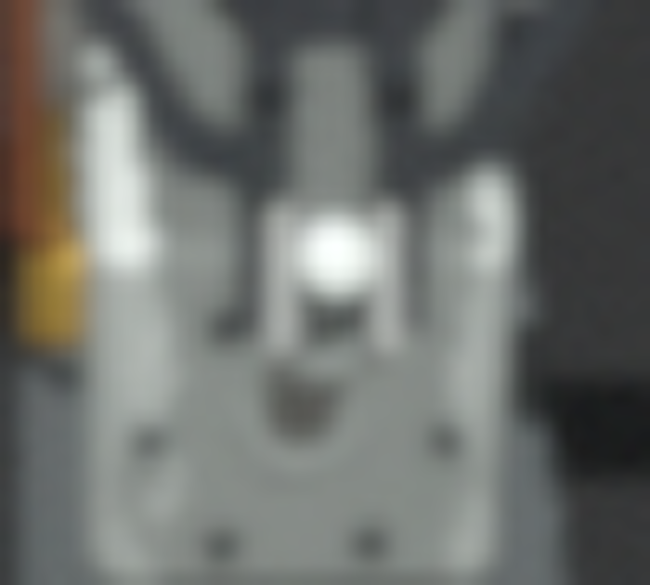

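View pics/p7top.png

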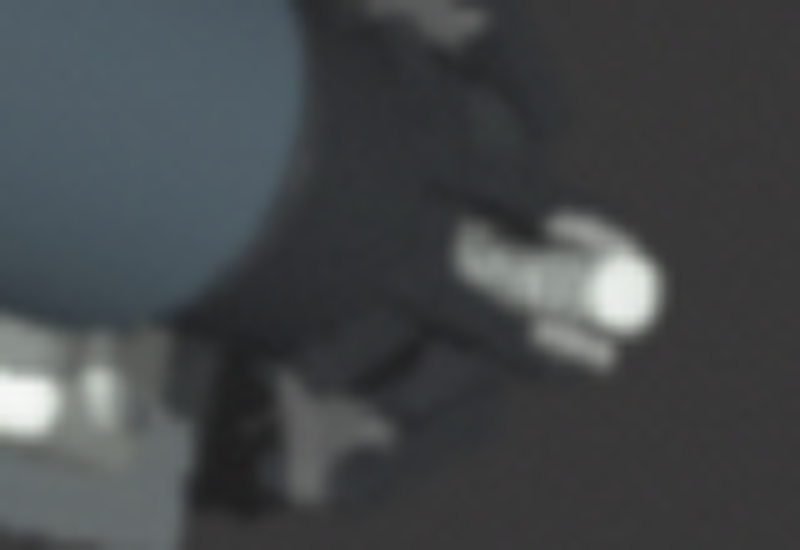

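Run:
```python
from h import *
np.set_printoptions(precision=4,suppress=True)
s,p,Rc=state();d=rodof(Rc);h=np.array([np.cos(HT),np.sin(HT),-1])/2**.5
print('rod',d,'tube',h,'angle',np.degrees(np.arccos(d@h)))
P,gap=tri((622/10+220,290/10+145),(338/13+295,255/13+140));print('grip end meas',P,gap,'expect home',MOUTH-h*.073,'gap along axis mm',1000*((MOUTH-h*.073-P)@h))
print([proj(c,MOUTH-h*.073) for c in('top','side')])
```

```text
rod [ 0.1624  0.6812 -0.7139] tube [ 0.1579  0.6893 -0.7071] angle 0.6558502466350187
grip end meas [0.5712 0.0371 0.218 ] 0.002463826060312294 expect home [0.5698 0.0367 0.2216] gap along axis mm -3.0965231214277478
[array([282.3792, 173.8589]), array([320.2196, 158.7547])]
```

The collar is home. At 25 N there is no further motion, and the grip end shows at top (282.2,174) where a seated stick predicts (282.4,173.9). Side is 0.9 px off, the tilt is 0.7°, and the ~3.5 mm residual matches the grasp offset already seen after the lift. Now I'll draw it out.

Call:
jog_arm(
  motion=[
    [-3.5,9.5,0,0,0,0],
    [-5,14,0,0,0,0],
    [-8.5,23.5,0,0,0,0],
    [-10,28,0,0,0,0],
    [0,0,0,0,0,0],
  ],
)

```text
t: 9.65
ee_pos: [0.5622, -0.0026, 0.2388]
orientation: [91.1, 65.1, -102.0]
wrist_force: [-0.2, -0.2, -1.1]
grip_width: 0.0164
```

```bash
python3 chk.py .15
```

```text
t 9.65 q [ 28.  22.   6.  19. -90. -43.] F [-0.2 -0.2 -1.1] w 16.4
tcp [ 0.5622 -0.0026  0.2388] grasp [0.5639 0.0052 0.256 ] roddir [ 0.208  0.883 -0.42 ] toolx [-0.09 -0.41 -0.91]
total shift [-22.7  66.8   0.9] rot [-0.005 -0.007  0.003]
[-11.361, 33.424, 0.438, -0.003, -0.003, 0.001]
[-11.316, 33.438, 0.566, -0.003, -0.003, 0.001]
seat gap mm 79.46932941136505 seat off [1.80244481 0.88366292 1.26375634] M [ 1.34 -0.28  0.02]
```

Call:
jog_arm(
  motion=[
    [-11,33,0.4,-0.003,-0.003,0.001],
    [-11,33,0.5,-0.002,-0.003,0.001],
    [-12,33,0,0,0,0],
    [-14,38,0,0,0,0],
    [0,0,0,0,0,0],
  ],
)

```text
t: 10.28
ee_pos: [0.538, -0.1035, 0.3399]
orientation: [90.1, 65.0, -102.8]
wrist_force: [-0.0, -0.1, -1.1]
grip_width: 0.0158
```

```bash
python3 - <<'E'
from h import *
from workcell import r
np.set_printoptions(precision=4,suppress=True)
s=r.snapshot('top');cv2.imwrite("pics/p8top.png",s["color"][:,:,::-1])
cs=r.snapshot('side')["color"][:,:,::-1];cv2.imwrite("pics/p8side.png",cv2.resize(cs[100:220,220:380],None,fx=5,fy=5,interpolation=cv2.INTER_CUBIC))
s,p,Rc=state();print((rodof(Rc)))
tray=np.array([.408,.057]);
Rt,rod=tool(80,0)
g=np.r_[tray,.20]-rod*.2085
print(g); delta(g,Rt)
E
python3 chk.py .3
```

```text
[ 0.1541  0.6892 -0.708 ]
[ 0.3718 -0.1483  0.2   ]
t 10.38 q [ 19.  17.  12.  21. -98. -31.] F [ 0.5  0.8 -1.1] w 16.4
tcp [ 0.5377 -0.1019  0.3368] grasp [ 0.5396 -0.0941  0.354 ] roddir [ 0.2    0.883 -0.424] toolx [-0.1  -0.41 -0.91]
total shift [172.7   2.7 151.1] rot [-0.051  0.007 -0.786]
[34.537, 0.539, 30.223, -0.01, 0.001, -0.157]
[34.011, 5.634, 30.3, -0.01, 0.001, -0.157]
[32.694, 10.582, 30.426, -0.01, 0.001, -0.157]
[30.617, 15.261, 30.598, -0.01, 0.001, -0.157]
[27.833, 19.555, 30.814, -0.01, 0.001, -0.157]
t 10.38 q [ 19.  17.  12.  21. -98. -31.] F [ 0.5  0.8 -1.1] w 16.4
tcp [ 0.5377 -0.1019  0.3368] grasp [ 0.5396 -0.0941  0.354 ] roddir [ 0.2    0.883 -0.424] toolx [-0.1  -0.41 -0.91]
total shift [-28.2  73.8  -0. ] rot [ 0.003  0.003 -0.001]
[-14.075, 36.892, -0.014, 0.001, 0.002, -0.001]
[-14.099, 36.883, -0.087, 0.001, 0.002, -0.001]
seat gap mm 221.0165730664276 seat off [-0.60900052 -0.85054487 -0.96503757] M [ 1.34 -0.3  -0.03]
```

View pics/p8side.png

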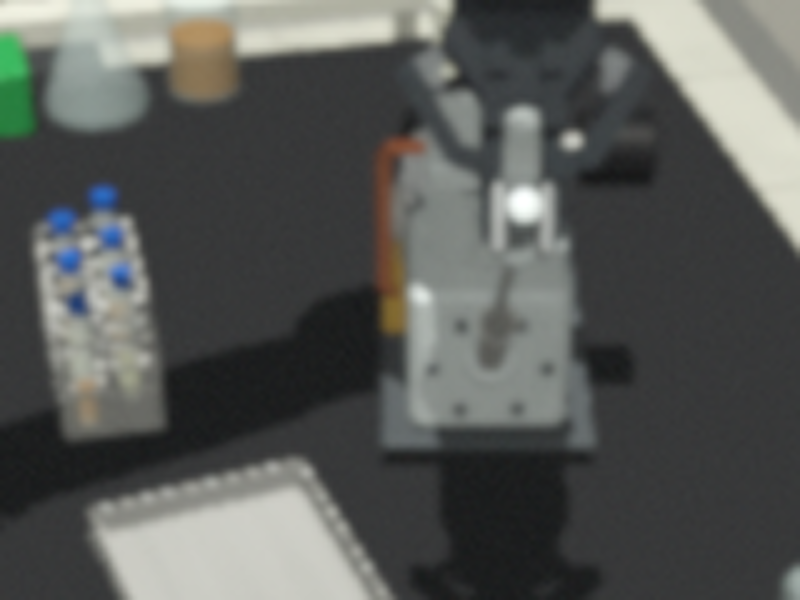

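View pics/p8top.png

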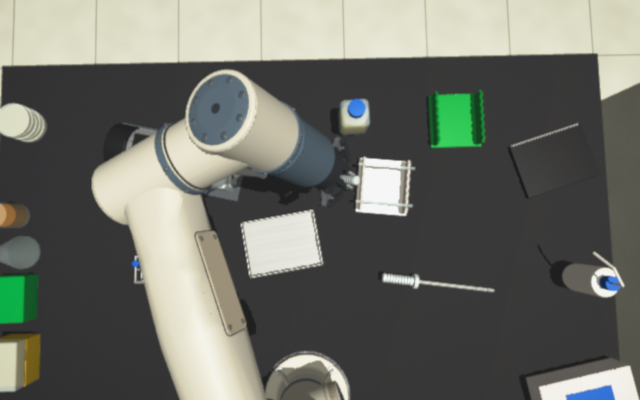

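The rod is out: the tip is ~52 mm short of the mouth, and the side crop shows bare rod at (505,275). Moving level over the tray.

Call:
jog_arm(
  motion=[
    [34.5,0.5,30,-0.01,0.001,-0.157],
    [34,5.5,30.5,-0.01,0.001,-0.157],
    [32.5,10.5,30.5,-0.01,0.001,-0.157],
    [30.5,15,30.5,-0.01,0.001,-0.157],
    [28,19.5,31,-0.01,0.001,-0.157],
  ],
)

```text
t: 11.0
ee_pos: [0.3721, -0.1407, 0.1821]
orientation: [-90.1, 69.9, 80.0]
wrist_force: [1.0, -1.6, -1.5]
grip_width: 0.0161
```

Call:
jog_arm(
  motion=[
    [0,0,0,0,0,0],
    [0,0,0,0,0,0],
  ],
)

```text
t: 11.25
ee_pos: [0.373, -0.1418, 0.1824]
orientation: [-89.6, 70.2, 80.3]
wrist_force: [0.2, 0.4, -1.0]
grip_width: 0.0163
```

```bash
cat > fin.py <<'E'
import sys
from h import *
from workcell import r
np.set_printoptions(precision=4,suppress=True)
Rt,rod=tool(80,0)
g=np.array([.408,.057,.18])-rod*.2085
delta(g,Rt)
s,p,Rc=state();g=p-.019*Rc[:,0];d=rodof(Rc);print('rod',d,'tip',g+d*.2085)
for c in("side","top"):
    im=r.snapshot(c)["color"][:,:,::-1].copy()
    print(c,[proj(c,g+d*k) for k in(.0435,.2085)])
    x0,y0=(225,140) if c=='side' else (220,180)
    cv2.imwrite(f"pics/{sys.argv[1]}{c}.png",cv2.resize(im[y0:y0+100,x0:x0+140],None,fx=5,fy=5,interpolation=cv2.INTER_CUBIC))
    cv2.imwrite(f"pics/{sys.argv[1]}{c}_full.png",im)
E
python3 fin.py f1
```

```text
t 11.25 q [-17.   4.  -9. -20. -80.  11.] F [ 0.2  0.4 -1. ] w 16.3
tcp [ 0.373  -0.1418  0.1824] grasp [ 0.3719 -0.1481  0.2002] roddir [0.165 0.926 0.339] toolx [ 0.06  0.33 -0.94]
total shift [19.  7.  0.] rot [-0.002  0.002 -0.003]
[18.958, 7.036, 0.002, -0.002, 0.002, -0.003]
rod [ 0.1749  0.9846 -0.003 ] tip [0.4084 0.0572 0.1996]
side [array([265.8157, 201.457 ]), array([266.1024, 167.9319])]
top [array([346.5553, 256.3656]), array([275.3262, 245.2339])]
```

View pics/f1side.png

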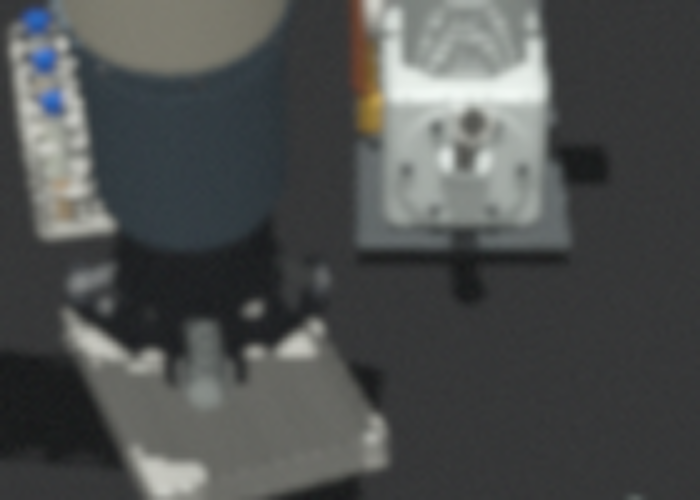

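View pics/f1top.png

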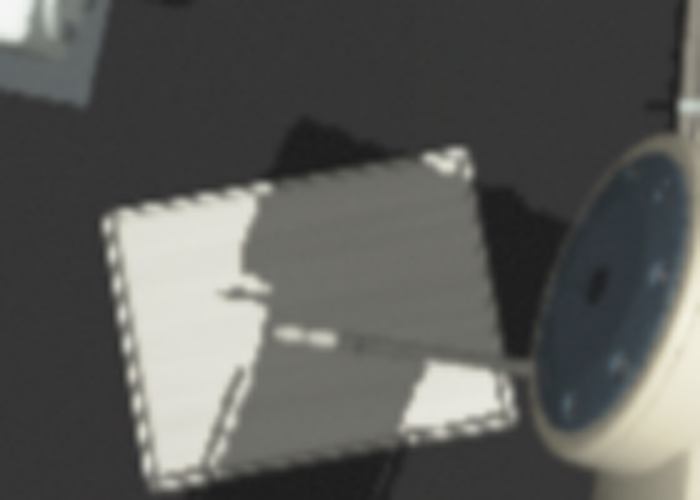

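Top: the tip is at (275,246.6), close to the predicted (275.3,245.2), and well inside the tray. Side: the wrist hides the rod, so whether it is level can't be checked there. I'll swing to heading 115° with the tip kept over the tray, so the side camera sees the rod.

```bash
sed -i 's/tool(80,0)/tool(115,0)/' fin.py
python3 - <<'E'
from h import *
Rt,rod=tool(115,0)
delta(np.array([.408,.057,.18])-rod*.2085,Rt,5)
E
```

```text
t 11.35 q [-17.   4.  -9. -20. -80.  11.] F [ 1.   0.4 -0. ] w 16.1
tcp [ 0.3739 -0.1407  0.183 ] grasp [ 0.3728 -0.147   0.2009] roddir [0.162 0.927 0.339] toolx [ 0.06  0.33 -0.94]
total shift [  31.4  -25.8 -115.2] rot [-0.573 -0.206 -0.003]
[6.276, -5.153, -23.039, -0.115, -0.041, -0.001]
[5.311, -2.47, -23.716, -0.115, -0.041, -0.001]
[4.325, 0.27, -24.041, -0.115, -0.041, -0.001]
[3.33, 3.026, -24.011, -0.115, -0.041, -0.001]
[2.343, 5.758, -23.624, -0.115, -0.041, -0.001]
```

Call:
jog_arm(
  motion=[
    [6.5,-5,-23,-0.115,-0.041,0],
    [5.5,-2.5,-23.5,-0.115,-0.041,0],
    [4.5,0.5,-24,-0.115,-0.041,0],
    [3.5,3,-24,-0.115,-0.041,0],
    [2.5,6,-23.5,-0.115,-0.041,0],
  ],
)

```text
t: 11.98
ee_pos: [0.4941, -0.1252, 0.1611]
orientation: [-90.3, 70.2, 115.1]
wrist_force: [-0.6, -0.2, -0.4]
grip_width: 0.016
```

Call:
jog_arm(
  motion=[
    [0,0,0,0,0,0],
    [0,0,0,0,0,0],
  ],
)

```text
t: 12.22
ee_pos: [0.4926, -0.126, 0.1611]
orientation: [-90.2, 70.2, 114.9]
wrist_force: [-0.6, 0.4, -1.4]
grip_width: 0.016
```

```bash
python3 fin.py f2
```

```text
t 12.22 q [ -9.  22.   9. -16. -89.  36.] F [-0.6  0.4 -1.4] w 16.0
tcp [ 0.4926 -0.126   0.1611] grasp [ 0.4953 -0.1319  0.179 ] roddir [-0.399  0.852  0.339] toolx [-0.14  0.31 -0.94]
total shift [-1.1 -0.  -0.7] rot [ 0.002 -0.001 -0.003]
[-1.068, -0.013, -0.679, 0.002, -0.001, -0.003]
rod [-0.4238  0.9058 -0.0029] tip [0.407  0.057  0.1784]
side [array([299.9588, 199.8586]), array([265.9684, 173.9317])]
top [array([339.3414, 214.25  ]), array([276.276 , 245.5229])]
```

View pics/f2side.png

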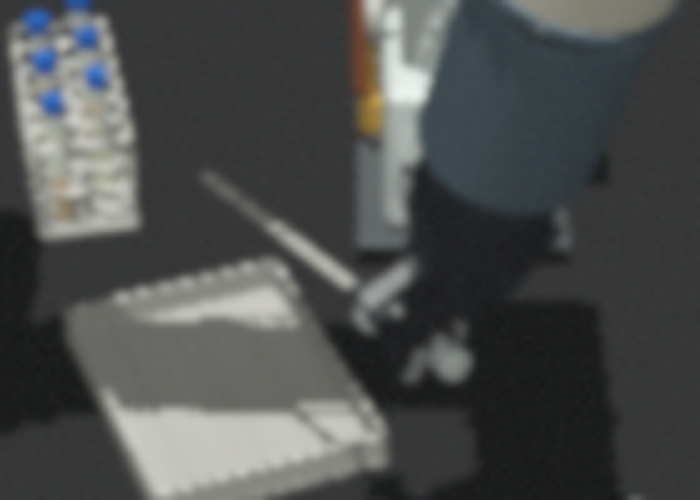

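View pics/f2top.png

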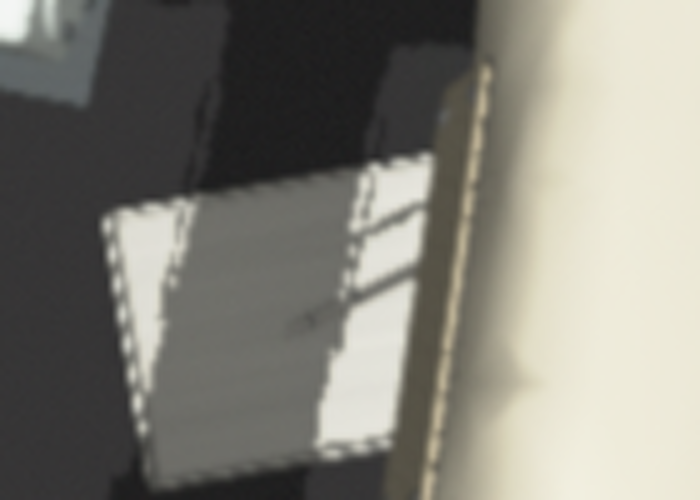

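Run:
```python
from h import *
np.set_printoptions(precision=4,suppress=True)
f=lambda x,y,a,b:((x+.5)/5-.5+a,(y+.5)/5-.5+b)
T,g=tri(f(284,326,220,180),f(204,175,225,140));print('tip',T,g)
s,p,Rc=state();G=p-.019*Rc[:,0];d=rodof(Rc)
for e in(-2,-1,0,1,2,3):
    v=d*np.cos(np.radians(e))+np.array([0,0,-np.sin(np.radians(e))])
    print(e,[proj('side',G+v*k) for k in(.06,.2085)])
print('obs',f(340,281,225,140),f(204,175,225,140), 'dir',(T-G), np.degrees(np.arcsin((T-G)[2]/np.linalg.norm(T-G))))
im=cv2.imread('pics/f2side_full.png');cv2.imwrite('pics/f2z.png',cv2.resize(im[165:225,255:325],None,fx=10,fy=10,interpolation=cv2.INTER_CUBIC))
```

```text
tip [0.4069 0.0572 0.1758] 0.003404317254409099
-2 [array([296.229 , 196.5404]), array([265.8303, 171.9579])]
-1 [array([296.2251, 196.8337]), array([265.8692, 172.9515])]
0 [array([296.2252, 197.1299]), array([265.92  , 173.9513])]
1 [array([296.2293, 197.4288]), array([265.9828, 174.9571])]
2 [array([296.2374, 197.7304]), array([266.0574, 175.9685])]
3 [array([296.2495, 198.0346]), array([266.1437, 176.9854])]
obs (292.6, 195.8) (265.4, 174.6) dir [-0.0879  0.1899 -0.0037] -1.0011892880486688
```

View pics/f2z.png

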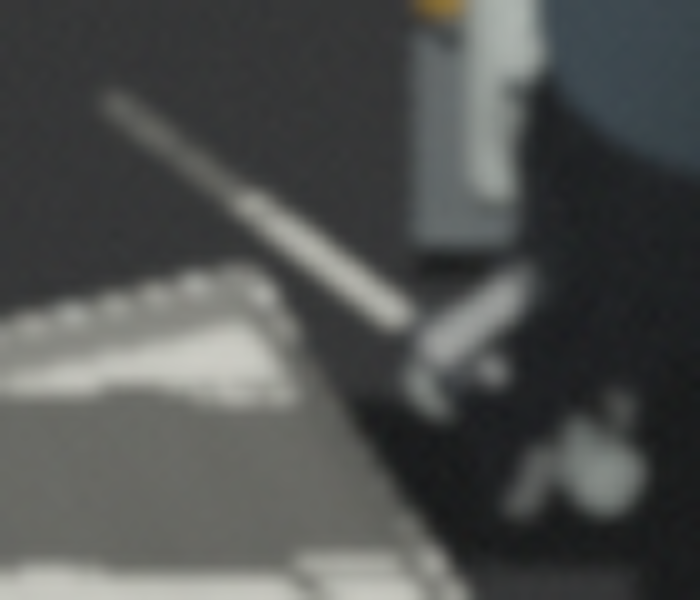

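The rod shows in the side crop from tip (105,95) to collar (420,335), and comes out about 1° tip-down. I'll trim that and do a last check.

Call:
jog_arm(
  motion=[
    [0,0,0,0,0,-0.012],
    [0,0,0,0,0,0],
    [0,0,0,0,0,0],
    [0,0,0,0,0,0],
  ],
)

```text
t: 12.82
ee_pos: [0.4921, -0.1275, 0.1611]
orientation: [-90.3, 69.5, 114.7]
wrist_force: [0.2, -1.3, -0.2]
grip_width: 0.0161
```

```bash
python3 fin.py f3; python3 -c "
from workcell import r;print(abs(r.get_state()['qd']).max())"
```

```text
t 12.82 q [-10.  22.  10. -17. -90.  37.] F [ 0.2 -1.3 -0.2] w 16.1
tcp [ 0.4921 -0.1275  0.1611] grasp [ 0.4949 -0.1336  0.1789] roddir [-0.395  0.849  0.351] toolx [-0.15  0.32 -0.94]
total shift [-0.7 -1.1 -1.7] rot [-0.    -0.002  0.009]
[-0.717, -1.129, -1.723, -0.0, -0.002, 0.009]
rod [-0.4218  0.9066  0.0095] tip [0.407  0.0554 0.1808]
side [array([299.9921, 200.1113]), array([266.0278, 173.532 ])]
top [array([340.0579, 214.3541]), array([276.8266, 245.5323])]
0.10206226513711245
```

View pics/f3side_full.png

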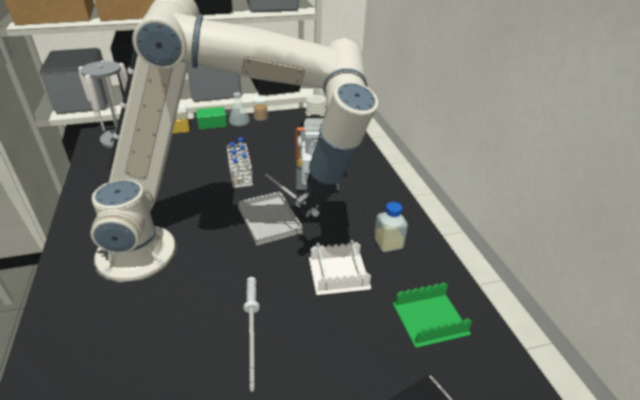

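View pics/f3side.png

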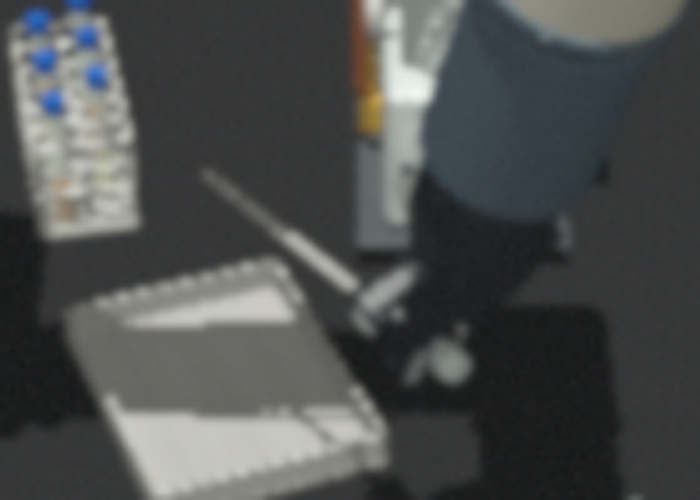

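View pics/f3top_full.png

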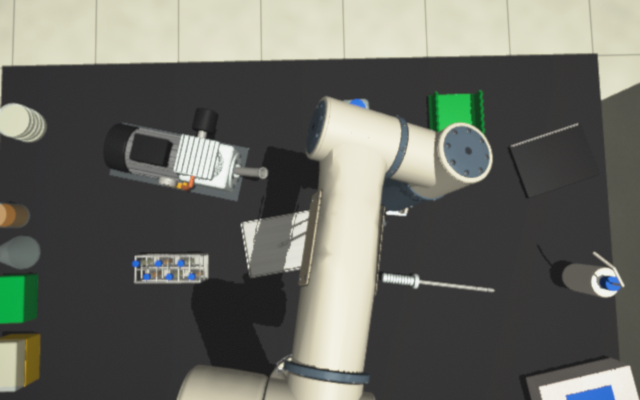

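The dipstick is level over the tray, with its tip at side (266,174). The tray, rack, bottle and both glass rods show where they started. Handing in.

```bash
python3 -c "
from workcell import r;print(r.job_done())"
```

```text
the job is handed in; nothing more can be done
None
```

I took the dipstick from the white rest, pushed it down the tube until its collar seated, drew it fully out, and handed in at about 13 s with it still held level over the tray.

**Seating:** the collar stopped hard against the mouth, with no further motion up to about 25 N. The grip end in the top picture matched the seated position within about 0.3 px, and the side picture differed by 0.9 px. My pose estimate still showed a 3.5 mm gap at that point. I put that down to holding the stick about 3 mm off the grip's centre along the rod, an offset the top view had already shown after the lift. The rod was within 0.7° of the tube axis.

**Presentation:** the tip is near the middle of the tray, about 0.18 m above the bench. The pictures showed it about 1° tip-down, so I trimmed it by 0.7°. It should now be level to within about 1°, but I did not re-measure the angle by triangulation afterwards.

**Other objects:** the tray, both glass rods, the bottle and the tube rack appeared unmoved in the last side picture. In the last top picture the arm hid part of the tray and most of the rest and bottle.

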